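# Pour the turquoise beads into the white bowl

## Robot

A 6-joint arm with a two-finger parallel gripper is mounted at the origin on the work surface. World frame = base frame: x ahead of the robot, y to its left, z up, the work surface at z = 0. Lengths are in m, angles in rad, forces in N, time in s.
With the tool pointing down it reaches from about 0.25 to 0.775 m from the base axis. Payload 4 kg.
Tool frame: the origin (TCP) lies between the finger pads; the fingertips stand 14 mm ahead of it and the grasp point (between the pads) lies 5 mm behind it (tip_reach is the distance from the TCP to the fingertips, in m); z points along the fingers, y is the line along which they close (so a half turn about z gives the same grasp; the last joint's range is limited). The gripper opens to 94 mm and grips with 3 to 60 N. Pads are 16 mm wide; open, the fingers measure 119 mm over their backs; the gripper's body (75 mm by 177 mm) begins 78 mm behind the grasp point.
Start: joints at [-1.356, 0.087, 1.371, -0, 1.684, -0.103], TCP at [0.172, -0.522, 0.22] pointing down, gripper open.
Joint ranges: [-3.1, 3.1], [-0.76, 2.03], [0.27, 2.55], [-1.08, 4.22], [0.17, 2.65], [-2.57, 2.57]. Speed limits (rad/s): [2.79, 2.79, 3.14, 3.14, 3.14, 3.14].

## Interface

Orientations are given as [roll, pitch, yaw] about the fixed x, y, z axes, in that order (R = Rz(yaw) Ry(pitch) Rx(roll)).
In Python, from bench import * gives the robot as it stands. The module is installed in compiled form; this text tells all that it offers.
- The arm moves only by the tool servo_tool, never from a script. Its argument "targets" is a list of rows, each a list of 4 numbers: the shift along the tool's x, y, z in cm, then the turn about the tool's z in degrees. A call has 1 to 8 rows; each row is the pose to reach, as a shift and turn from the pose commanded when the call began, along the tool's axes at that moment; what a row does not reach only later rows make up. A row lasts 1/8 s, in which the tool goes at most 62.5 mm and 10.7 degrees, less where a joint would pass 70% of its speed; a pose out of reach is approached as far as the arm can. A call with a gripper value outside its range is refused whole. "claw" is the closure in counts, from 0 (fully open) to 255 (shut), set as the call begins (left out, the last holds). The fingers move at their own pace and stop on an object; the grip force is fixed at half the most. Time passes only in rows, so rows that repeat a pose let the fingers close. It gives the time, the measured TCP pose, the force, the opening and the grip force at its end, in the units of the state.
- get_obs(): the state, without advancing time (a new reading comes with each control period).
- snapshot(name): name is "side" or "top"; returns the picture (400x640x3 uint8, blue, green, red); there is no depth.
- camera_model(name): a dict with "camera_matrix" (3x3 intrinsics, pixels), "camera_from_world" (4x4, takes a point from world to camera coordinates). Camera axes: x right, y up, looking along -z (the intrinsics and any distortion apply to the point x, -y, -z); pixel columns grow to the right and rows downward; lengths in m; the calibration is good to about 2 mm. A picture is of the moment at which its call begins. camera_model takes no time and is no camera call.
- close_job(): hands the job in; it is judged then, once.
The state is a dict: "time": time; "joint_positions": joint angles; "qvel": joint speeds; "joint_torque": joint torques, N m; "tool_pos": TCP position; "ee_rot": TCP orientation; "wrist_force": force on the tool from outside, world axes, zero at the start; "wrist_torque": the same for the moment, N m; "width": finger opening in m; "finger_force": force on a finger pad.
Only numpy, scipy, OpenCV 4.12 (cv2) and the standard library are available. Lean on these libraries where they do the work, as an engineer would, in place of code of your own. Each camera call takes 0.05 s, during which the arm holds its last target. There are 200 camera calls.

## Task

On the jeweller's bench, take the copper cup and pour all five turquoise beads out of it into the white bowl, then stand the empty copper cup upright on the bench again. Use the copper cup and the white bowl, not the dark steel cup or the wooden bowl that look much like them.

Things in the scene. Friction and masses are not known exactly. Their poses are not given: they have to be found in the camera images.
- copper_cup: open round copper cup, 70 mm high, 46 mm across at the foot widening evenly to 58 mm at the rim (53 mm at 45 mm height), wall 2.5 mm, floor 4 mm, 0.12 kg; the beads fill it to about 40 mm. Origin at the centre of its underside, z up through the mouth. Beads roll out by about 100 degrees of tilt. A dark steel cup of the same size, with amber beads, stands elsewhere.
- white_bowl: open white ceramic bowl, 48 mm high, 120 mm across the rim, 68 mm at the foot, wall 4 mm, 0.6 kg, loose. Origin at the centre of its underside, z up. A wooden bowl of the same size is near. The cups and bowls stand in any order on an arc about 0.58 m from the robot, centres 140 mm or more apart; other things are 40 mm or more from their edges, under 250 mm high.
- bead1: polished turquoise stone bead, a plain ball 18 mm across, 10 g, starting in the copper cup; origin at its centre
- bead2: polished turquoise stone bead, a plain ball 18 mm across, 10 g, starting in the copper cup; origin at its centre
- bead3: polished turquoise stone bead, a plain ball 18 mm across, 10 g, starting in the copper cup; origin at its centre
- bead4: polished turquoise stone bead, a plain ball 18 mm across, 10 g, starting in the copper cup; origin at its centre
- bead5: polished turquoise stone bead, a plain ball 18 mm across, 10 g, starting in the copper cup; origin at its centre
Not all that is in view belongs to the job. Of the things that look like the copper_cup, take the one that is farthest to the robot's right at the start.

How it is judged:
By the outcome, as a careful person would: the job done as asked, in the order asked, and still so for the second after the job is handed in, with the robot touching nothing.
It also fails if it takes over 58 s, if anything falls off the work surface, if the arm or the gripper's body presses on something with over 40 N, if the wrist force passes 120 N, or if a joint passes its speed limit or range.

## Working session

There is one attempt and no reset: what is moved stays moved. The work goes in short steps, Python scripts to look and compute and a tool call to move; the robot and the scene stay as the last step left them, time stands still between calls to the robot, and variables do not carry over. Pictures are saved under pics/ and viewed, at most 10 in all, crops included, and the job is handed in when it is done.

Besides the shell and the picture viewer there is one more tool, called as name(argument=value, ...), one argument or row to a line, values as JSON. servo_tool: Moves the arm, as the interface text tells. Its arguments: {"type":"object","properties":{"targets":{"type":"array"},"claw":{"type":"number"}},"required":["targets"]}

```bash
mkdir -p pics; python3 - <<'E'
from bench import *
import cv2,numpy as np
np.set_printoptions(precision=4,suppress=True)
for n in("top","side"):
    cv2.imwrite(f"pics/{n}0.png",snapshot(n)); m=camera_model(n); print(n,m["camera_matrix"],m["camera_from_world"],[k for k in m])
o=get_obs(); print(o)
E
```

```text
top [[505.237    0.     309.3772]
 [  0.     505.237  209.1533]
 [  0.       0.       1.    ]] [[ 0.0053 -1.     -0.0038 -0.0136]
 [ 0.9849  0.0045  0.1732 -0.593 ]
 [-0.1732 -0.0046  0.9849 -1.0129]
 [ 0.      0.      0.      1.    ]] ['camera_matrix', 'camera_from_world']
side [[459.4513   0.     326.0257]
 [  0.     459.4513 196.9745]
 [  0.       0.       1.    ]] [[-0.9539 -0.3001  0.0039  0.5724]
 [ 0.1603 -0.4985  0.8519 -0.1404]
 [-0.2537  0.8133  0.5237 -0.937 ]
 [ 0.      0.      0.      1.    ]] ['camera_matrix', 'camera_from_world']
{'time': 0.1, 'joint_positions': array([-1.3561,  0.0879,  1.3721, -0.    ,  1.6836, -0.1031]), 'qvel': array([-0.0011, -0.0038, -0.0034, -0.0005, -0.0003,  0.0012]), 'joint_torque': array([  0.0033, -34.1252, -30.3301,   0.072 ,   0.0305,  -0.0001]), 'tool_pos': array([ 0.1718, -0.522 ,  0.2184]), 'ee_rot': array([-3.1397, -0.0002,  0.3178]), 'wrist_force': array([ 0.29  ,  0.2619, -0.3506]), 'wrist_torque': array([-0.0154, -0.0086,  0.0136]), 'finger_force': 0.0, 'width': 0.09384660208298537}
```

View pics/top0.png

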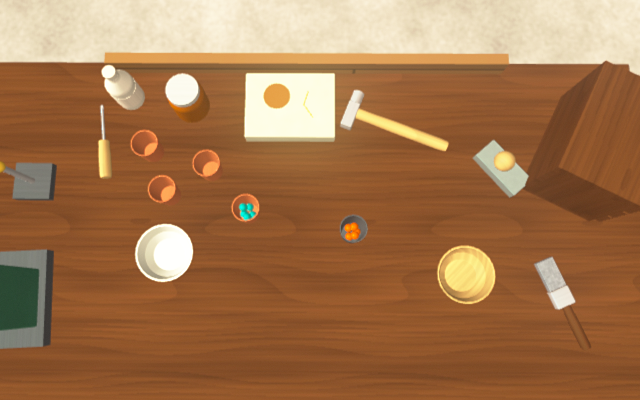

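View pics/side0.png

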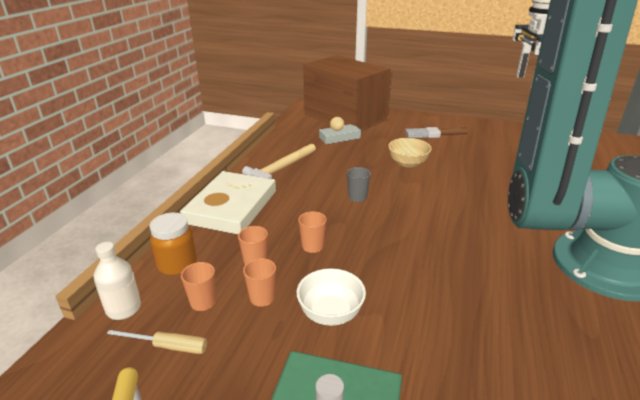

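The copper cup with turquoise beads is at top (245,208) and side (312,232). It is the rightmost copper one. The white bowl is at top (164,252) and side (331,297). Three empty copper cups stand at top (206,163), (162,188) and (144,143).

```bash
cat > h.py <<'E'
from bench import *
import cv2,numpy as np
np.set_printoptions(precision=4,suppress=True)
def ray(n,uv,z):
    m=camera_model(n);K=m["camera_matrix"];T=m["camera_from_world"];R=T[:3,:3];t=T[:3,3]
    d=np.linalg.inv(K)@[uv[0],uv[1],1];d=R.T@(d*[1,-1,-1]);c=-R.T@t
    return c+d*(z-c[2])/d[2]
def proj(n,p):
    m=camera_model(n);q=(m["camera_from_world"]@np.append(p,1))[:3]*[1,-1,-1];q=m["camera_matrix"]@q
    return q[:2]/q[2]
def tool(dw,rot=None):
    "world shift (m) -> tool cm"
    from scipy.spatial.transform import Rotation as S
    r=S.from_euler('xyz',get_obs()["ee_rot"] if rot is None else rot)
    return r.inv().apply(dw)*100
E
python3 - <<'E'
from h import *
for nm,uv,z in [("cup",(245.5,208),.07),("bowl",(164,252.5),.048),("steel",(353.5,229),.07),("wood",(466,274),.048),("d1",(206,163),.07),("d2",(162,188),.07),("d3",(144,143),.07),("jarlid",(184,87),.1),("standL",(12,300),.0),("stand",(35,182),.03),("boxnear",(590,220),.0),("boxcorner",(527,190),0.),("whitebox",(290,105),.03)]:
    p=ray("top",uv,z); print(nm,p,"r",np.hypot(*p[:2]),"side",proj("side",p))
E
```

```text
cup [0.5917 0.1216 0.07  ] r 0.6040715036626295 side [312.3687 219.4503]
bowl [0.5006 0.292  0.048 ] r 0.5795235934089883 side [330.2825 291.5004]
steel [ 0.5489 -0.1017  0.07  ] r 0.5582301769661157 side [358.6028 173.2652]
wood [ 0.4592 -0.3349  0.048 ] r 0.5684094606023337 side [409.0279 147.145 ]
d1 [0.6876 0.2074 0.07  ] r 0.7181859087061168 side [252.2452 234.4869]
d2 [0.6333 0.2972 0.07  ] r 0.6995880936507044 side [258.3497 268.4326]
d3 [0.7308 0.3409 0.07  ] r 0.8064014451126089 side [197.1472 272.8857]
jarlid [0.8441 0.2539 0.1   ] r 0.8814201908779883 side [167.1136 220.9242]
standL [0.4011 0.6273 0.    ] r 0.7445681965950901 side [327.3344 534.9784]
stand [0.6542 0.5867 0.03  ] r 0.8787519628061142 side [154.6001 424.8182]
boxnear [ 0.5808 -0.6275  0.    ] r 0.8550324269307205 side [385.5506 120.4762]
boxcorner [ 0.6476 -0.4939  0.    ] r 0.8144654667597291 side [357.4434 132.8946]
whitebox [0.8328 0.0339 0.03  ] r 0.8334632948990722 side [229.5252 196.2491]
```

servo_tool(
  targets=[
    [0, 0, -5, 0],
    [0, 0, -10, 0],
    [0, 0, -15, 0],
    [0, 0, -20, 0],
    [0, 0, -25, 0],
    [0, 0, -30, 0],
  ],
)

```text
time: 0.85
tool_pos: [0.1718, -0.5221, 0.5208]
ee_rot: [-3.141, -0.0, 0.318]
wrist_force: [0.7, -1.0, 1.1]
width: 0.0939
finger_force: 0.0
```

servo_tool(
  targets=[
    [0, 5, 0, 0],
    [0, 10, 0, 0],
    [0, 15, 0, 0],
    [0, 20, 0, 0],
    [0, 25, 0, 0],
    [0, 30, 0, 0],
    [0, 35, 0, 0],
  ],
)

```text
time: 1.72
tool_pos: [0.2261, -0.6872, 0.4249]
ee_rot: [3.097, 0.0, 0.318]
wrist_force: [-0.2, 0.0, 0.8]
width: 0.094
finger_force: 0.0
```

servo_tool(
  targets=[
    [0, 6, -6, 0],
    [0, 12, -12, 0],
    [0, 18, -18, 0],
    [0, 24, -24, 0],
  ],
)

```text
time: 2.22
tool_pos: [0.2251, -0.6843, 0.4473]
ee_rot: [3.05, 0.0, 0.318]
wrist_force: [0.1, 1.0, 0.7]
width: 0.094
finger_force: 0.0
```

```bash
python3 -c "
from h import *
print(get_obs()['joint_positions'])"
```

```text
[-1.335   0.5773  0.2738  0.009   2.1993 -0.0764]
```

servo_tool(
  targets=[
    [0, -3, -6, 0],
    [0, -6, -12, 0],
    [0, -9, -18, 0],
    [0, -12, -24, 0],
    [0, -15, -30, 0],
    [0, -17, -36, 0],
    [0, -19, -42, 0],
    [0, -20, -48, 0],
  ],
)

```text
time: 3.22
tool_pos: [0.1407, -0.4275, 0.6574]
ee_rot: [3.023, 0.0, 0.318]
wrist_force: [0.2, -0.5, 0.2]
width: 0.0938
finger_force: 0.0
```

```bash
python3 -c "
from h import *
print(get_obs()['joint_positions'])"
```

```text
[-1.3911  0.1992  0.274   0.0288  2.5507 -0.1132]
```

servo_tool(
  targets=[
    [0, -2, -6, 0],
    [0, -4, -12, 0],
    [0, -6, -18, 0],
    [0, -8, -24, 0],
    [0, -10, -30, 0],
    [0, -13, -36, 0],
    [0, -16, -42, 0],
    [0, -20, -48, 0],
  ],
)

```text
time: 4.22
tool_pos: [0.1055, -0.3055, 0.7189]
ee_rot: [2.952, 0.013, 0.316]
wrist_force: [-0.4, 0.4, -0.9]
width: 0.094
finger_force: 0.0
```

```bash
python3 -c "
from h import *
print(get_obs()['joint_positions'])"
```

```text
[-1.4366  0.0234  0.2753  0.0452  2.6539 -0.1411]
```

servo_tool(
  targets=[
    [0, -3, -20, 0],
    [0, -6, -40, 0],
  ],
)

```text
time: 4.47
tool_pos: [0.099, -0.2732, 0.7366]
ee_rot: [2.895, 0.024, 0.313]
wrist_force: [0.4, -0.1, -0.2]
width: 0.0941
finger_force: 0.0
```

servo_tool(
  targets=[
    [0, -3, -20, 0],
    [0, -6, -40, 0],
  ],
)

```text
time: 4.72
tool_pos: [0.0948, -0.2406, 0.7514]
ee_rot: [2.84, 0.035, 0.31]
wrist_force: [0.3, -0.7, 0.5]
width: 0.0939
finger_force: 0.0
```

servo_tool(
  targets=[
    [0, -20, -6, 0],
    [0, -40, -6, 0],
  ],
)

```text
time: 4.97
tool_pos: [0.0707, -0.1304, 0.7221]
ee_rot: [2.838, 0.046, 0.308]
wrist_force: [0.1, 0.8, 0.8]
width: 0.0943
finger_force: 0.0
```

servo_tool(
  targets=[
    [0, -20, -6, 0],
    [0, -40, -6, 0],
  ],
)

```text
time: 5.22
tool_pos: [0.0652, -0.0742, 0.7089]
ee_rot: [2.837, 0.047, 0.296]
wrist_force: [0.2, 0.3, 1.3]
width: 0.0943
finger_force: 0.0
```

```bash
python3 -c "
from h import *
print(get_obs()['joint_positions'])"
```

```text
[-1.1659 -0.4504  0.6347 -0.1649  2.653  -0.0557]
```

```bash
python3 -c "
from h import *
p=get_obs()['tool_pos']
for t in [(.27,-.03,.66),(.33,.26,.64)]: print(tool(np.array(t)-p))"
```

```text
[21.0886  0.4897  4.2529]
[ 35.362  -24.7034  -2.2721]
```

servo_tool(
  targets=[
    [5, 0, 1, 0],
    [10, 0, 2, 0],
    [16, 0, 3.5, 0],
    [21, 0.5, 4.3, 0],
  ],
)

```text
time: 5.72
tool_pos: [0.1352, -0.0474, 0.6485]
ee_rot: [2.788, 0.038, 0.314]
wrist_force: [-1.2, 1.4, 0.3]
width: 0.0943
finger_force: 0.0
```

servo_tool(
  targets=[
    [3, -5, -1, 0],
    [6, -10, -2, 0],
    [9, -15, -4, 0],
    [12, -20, -5, 0],
    [14.3, -25.2, -6.5, 0],
    [14.3, -25.2, -6.5, 0],
    [14.3, -25.2, -6.5, 0],
  ],
)

```text
time: 6.6
tool_pos: [0.0977, 0.0329, 0.6537]
ee_rot: [2.756, 0.007, 0.323]
wrist_force: [0.9, -0.5, -0.6]
width: 0.0945
finger_force: 0.0
```

```bash
python3 -c "
from h import *
print(get_obs()['joint_positions'])"
```

```text
[-1.5896 -0.7559  0.8624  0.2594  2.6538 -0.09  ]
```

servo_tool(
  targets=[
    [0, 5, 3, 0],
    [0, 11, 6, 0],
    [0, 17, 9, 0],
    [0, 23, 12, 0],
    [0, 29, 15, 0],
    [0, 33, 17, 0],
    [0, 33, 17, 0],
  ],
)

```text
time: 7.48
tool_pos: [0.1577, -0.2077, 0.6565]
ee_rot: [2.646, 0.034, 0.309]
wrist_force: [-1.2, -18.0, 4.3]
width: 0.0942
finger_force: 0.0
```

```bash
python3 -c "
from h import *
print(get_obs()['joint_positions'])
p=get_obs()['tool_pos']
for t in [(.35,-.25,.5),(.43,.0,.5),(.4,.2,.5),(.35,.3,.5)]: print(tool(np.array(t)-p))"
```

```text
[-3.1046 -0.7547  0.9395  1.4329  2.6519 -0.4645]
[17.556   1.5346 17.9356]
[ 32.7735 -17.0289   7.3139]
[ 35.9984 -34.542   -2.2721]
[ 34.2787 -44.2899  -7.4704]
```

```bash
cat > kin.py <<'E'
import numpy as np
from scipy.optimize import least_squares
from scipy.spatial.transform import Rotation as S
D=[([-1.3561,.0879,1.3721,0,1.6836,-.1031],[.1718,-.522,.2184],[-3.1397,0,.3178]),
([-1.335,.5773,.2738,.009,2.1993,-.0764],[.2251,-.6843,.4473],[3.05,0,.318]),
([-1.3911,.1992,.274,.0288,2.5507,-.1132],[.1407,-.4275,.6574],[3.023,0,.318]),
([-1.4366,.0234,.2753,.0452,2.6539,-.1411],[.1055,-.3055,.7189],[2.952,.013,.316]),
([-1.1659,-.4504,.6347,-.1649,2.653,-.0557],[.0652,-.0742,.7089],[2.837,.047,.296]),
([-1.5896,-.7559,.8624,.2594,2.6538,-.09],[.0977,.0329,.6537],[2.756,.007,.323]),
([-3.1046,-.7547,.9395,1.4329,2.6519,-.4645],[.1577,-.2077,.6565],[2.646,.034,.309])]
def R(a,t): return S.from_euler(a,t).as_matrix()
def fk(q,P):
    a1,d1,L2,L3,e,d6=P
    A=R('z',q[0]); B=A@R('y',q[1]); C=B@R('y',q[2])
    p=A@[a1,0,d1]+B@[0,0,L2]+C@[e,0,L3]
    O=C@R('z',q[3])@R('y',q[4])@R('z',q[5])
    return p+O@[0,0,d6],O
def res(P): return np.concatenate([fk(q,P)[0]-p for q,p,_ in D])
def fit():
    return least_squares(res,[0,.3,.35,.35,0,.2],loss='soft_l1',f_scale=.003).x
P=fit()
E
python3 - <<'E'
from kin import *; from h import *
print(P); print(res(P).reshape(-1,3))
for q,p,e in D: print((S.from_matrix(fk(q,P)[1]).inv()*S.from_euler('xyz',e)).as_rotvec())
o=get_obs();print(o)
E
```

```text
[-0.0116  0.1993  0.4465  0.5006  0.0955  0.3858]
[[-0.0578 -0.0007  0.0003]
 [-0.0573 -0.0021  0.0001]
 [-0.0568  0.0005 -0.0014]
 [-0.056  -0.0004 -0.0017]
 [-0.0559 -0.0229 -0.0006]
 [-0.0507 -0.0017  0.0007]
 [ 0.0184  0.0344  0.0034]]
[ 0.0001 -0.0002  1.5708]
[-0.0003  0.0001  1.5706]
[-0.0002  0.0002  1.5706]
[-0.0005 -0.      1.5708]
[ 0.0002 -0.      1.5707]
[ 0.0003 -0.0001  1.5703]
[-0.0005 -0.      1.5712]
{'time': 7.475, 'joint_positions': array([-3.1046, -0.7547,  0.9395,  1.4329,  2.6519, -0.4645]), 'qvel': array([-0.0528,  0.0254, -0.2209,  1.107 ,  0.0886,  0.4297]), 'joint_torque': array([-128.9495,   10.1668,  -13.2231,   -0.1991,    1.7619,   -0.478 ]), 'tool_pos': array([ 0.1577, -0.2077,  0.6565]), 'ee_rot': array([2.6463, 0.0344, 0.3091]), 'wrist_force': array([ -1.1725, -17.9545,   4.2988]), 'wrist_torque': array([-0.6294, -0.0345, -0.1193]), 'finger_force': 0.0, 'width': 0.09423831625162064}
```

```bash
sed -i "s/a1,d1,L2,L3,e,d6=P/a1,d1,L2,L3,e,d6,y=P/; s/\[a1,0,d1\]/[a1,y,d1]/; s/\[0,.3,.35,.35,0,.2\]/[0,.3,.35,.35,0,.2,.05]/; s/R('z',q\[5\])/R('z',q[5]+np.pi\/2)/" kin.py
cat >> kin.py <<'E'
lo=np.array([-3.1,-.76,.27,-1.08,.17,-2.57]);hi=np.array([3.1,2.03,2.55,4.22,2.65,2.57]);vm=np.array([2.79,2.79,3.14,3.14,3.14,3.14])
def ik(p,O,q0,w=.3,step=None):
    q0=np.clip(q0,lo+1e-3,hi-1e-3); l,h=lo,hi
    if step is not None: l=np.maximum(lo,q0-step);h=np.minimum(hi,q0+step)
    def f(q):
        a,b=fk(q,P); return np.concatenate([a-p,w*S.from_matrix(O.T@b).as_rotvec(),1e-3*(q-q0)])
    s=least_squares(f,q0,bounds=(l,h)); a,b=fk(s.x,P)
    return s.x,np.linalg.norm(a-p)*1e3,np.degrees(np.linalg.norm(S.from_matrix(O.T@b).as_rotvec()))
E
python3 - <<'E'
from kin import *; from h import *
print(P); print(res(P).reshape(-1,3))
o=get_obs();q=o['joint_positions'];O=S.from_euler('xyz',o['ee_rot']).as_matrix();p=o['tool_pos']
t=np.array([.16,-.5,.48]);
for k in range(1,9):
    q,a,b=ik(p+(t-p)*k/8,O,q);print(q,a,b)
print(tool(t-p))
E
```

```text
[-0.      0.1525  0.449   0.4998  0.1007  0.3365  0.0566]
[[-0.     -0.     -0.    ]
 [ 0.      0.      0.    ]
 [-0.      0.      0.    ]
 [ 0.0001 -0.      0.    ]
 [-0.     -0.      0.    ]
 [-0.     -0.     -0.    ]
 [ 0.      0.     -0.    ]]
[-3.1    -0.76    0.9855  1.4176  2.6082 -0.4935] 33.145695169161876 2.711552348827304
[-3.1    -0.76    1.0289  1.4085  2.5708 -0.5236] 67.89339056747134 5.2310184880465975
[-3.1    -0.76    1.0772  1.3964  2.5352 -0.56  ] 102.75576940877225 7.682198220780377
[-3.1    -0.76    1.1314  1.3816  2.5006 -0.6029] 137.5151922773287 10.110387235224108
[-1.3143 -0.3925  1.1953 -0.0053  1.8424 -0.064 ] 0.011478848650242426 0.0032936311055038617
[-1.3449 -0.3523  1.2205  0.0096  1.7772 -0.0876] 0.0002486044272362025 6.137664900481003e-05
[-1.3691 -0.306   1.2375  0.0212  1.7141 -0.1078] 0.00020301971570956955 4.739534521394106e-05
[-1.3886 -0.254   1.2465  0.0303  1.6535 -0.1255] 0.0001790319920573589 3.6236371770339276e-05
[-8.0653 16.0328 29.0422]
```

```bash
cat >> kin.py <<'E'
def sim(q,p,O,rows,w=.3,every=1):
    "rows: tool-frame cm + deg, one call"
    p0,O0=p,O
    for r in rows:
        t=p0+O0@(np.array(r[:3])/100); To=O0@R('z',np.radians(r[3]))
        q,a,b=ik(t,To,q,w,vm*.7*.125)
    p,O=fk(q,P); return q,p,O,a,b
def now(o): return o['joint_positions'],o['tool_pos'],S.from_euler('xyz',o['ee_rot']).as_matrix()
E
python3 - <<'E'
from kin import *; from h import *
q,p,O=now(get_obs())
for tgt in [(-.06,.20,0),(-.06,.24,0),(-.04,.2,-.03),(-.09,.2,0)]:
    d=O.T@np.array(tgt)*100
    qq,pp,OO,a,b=sim(q,p,O,[np.append(d*k/5,0) for k in range(1,6)]+[np.append(d,0)]*3)
    print(d,qq,pp,a,b)
    d2=O.T@(np.array([.16,-.5,.48])-pp)*100
    print(sim(qq,pp,OO,[np.append(d2*k/8,0) for k in range(1,9)])[0::3])
E
```

```text
[  0.3688 -18.3628  -9.9334] [-1.5786 -0.76    0.8953  0.2104  2.5274 -0.1251] [ 0.097  -0.0095  0.6615] 5.3890178549414 0.824949263338949
(array([-1.3877, -0.2544,  1.2569,  0.0332,  1.6575, -0.1247]), np.float64(0.0002948014298942808))
[  1.585  -21.6955 -11.7811] [-1.5767 -0.76    0.8277  0.2361  2.6108 -0.0937] [0.0966 0.0288 0.669 ] 13.072803852648196 1.8346517396525501
(array([-1.3864, -0.2564,  1.2735,  0.0345,  1.6605, -0.1239]), np.float64(0.0003173088389968372))
[  2.3759 -19.2213  -7.0638] [-1.6836 -0.76    0.9261  0.3099  2.5485 -0.1418] [ 0.1129 -0.016   0.6494] 24.85486606835049 3.663720361486853
(array([-1.3839, -0.2538,  1.2898,  0.0486,  1.6704, -0.1214]), np.float64(0.00028757476578669146))
[ -2.4873 -19.2125 -10.2808] [-1.3701 -0.76    0.9101  0.0387  2.5047 -0.0808] [ 0.0675 -0.009   0.6597] 3.457047641209844 0.5516513210561286
(array([-1.3881, -0.2543,  1.2536,  0.0316,  1.6563, -0.1251]), np.float64(0.0003109778247908053))
```

servo_tool(
  targets=[
    [-0.5, -4, -2, 0],
    [-1, -8, -4, 0],
    [-1.5, -12, -6, 0],
    [-2, -16, -8, 0],
    [-2.5, -19.2, -10.3, 0],
    [-2.5, -19.2, -10.3, 0],
    [-2.5, -19.2, -10.3, 0],
    [-2.5, -19.2, -10.3, 0],
  ],
)

```text
time: 8.48
tool_pos: [0.0678, -0.0063, 0.6637]
ee_rot: [2.65, 0.036, 0.324]
wrist_force: [0.5, -0.5, 0.1]
width: 0.0936
finger_force: 0.0
```

```bash
python3 - <<'E'
from kin import *; from h import *
q,p,O=now(get_obs());print(q,p)
print(tool(np.array([.16,-.5,.45])-p))
E
```

```text
[-1.3685 -0.7564  0.895   0.0429  2.51   -0.0895] [ 0.0678 -0.0063  0.6637]
[-6.1689 33.6366 42.5445]
```

servo_tool(
  targets=[
    [-1, 4, 5, 0],
    [-2, 8, 10, 0],
    [-3, 12, 15, 0],
    [-4, 16, 20, 0],
    [-4.5, 20, 25, 0],
    [-5, 24, 30, 0],
    [-5.5, 29, 36, 0],
    [-6, 33.5, 42.5, 0],
  ],
)

```text
time: 9.48
tool_pos: [0.1307, -0.4021, 0.491]
ee_rot: [2.656, 0.035, 0.302]
wrist_force: [-0.1, 0.7, -0.2]
width: 0.0941
finger_force: 0.0
```

```bash
python3 - <<'E'
s=open('kin.py').read()
s=s.replace("    p0,O0=p,O\n","    p0,O0=p,O; c=p\n").replace("        q,a,b=ik(t,","        d=t-c; n=np.linalg.norm(d); c=c+d*min(1,.0625/max(n,1e-9)); t=c\n        q,a,b=ik(t,")
open('kin.py','w').write(s)
E
python3 - <<'E'
from kin import *; from h import *
print(now(get_obs())[:2],get_obs()['ee_rot'])
q=np.array(D[3][0]);p,O=fk(q,P)
for w in (.1,.2,.3,.5,1):
    r=sim(q,p,O,[[0,-3,-20,0],[0,-6,-40,0]],w); print(w,r[1],S.from_matrix(r[2]).as_euler('xyz'))
q=np.array(D[2][0]);p,O=fk(q,P)
for w in (.1,.2,.3,.5,1):
    r=sim(q,p,O,[[0,-2,-6,0],[0,-4,-12,0],[0,-6,-18,0],[0,-8,-24,0],[0,-10,-30,0],[0,-13,-36,0],[0,-16,-42,0],[0,-20,-48,0]],w); print(w,r[1],S.from_matrix(r[2]).as_euler('xyz'))
E
```

```text
(array([-1.4252, -0.448 ,  1.3493,  0.0434,  1.7547, -0.1469]), array([ 0.1307, -0.4021,  0.491 ])) [2.6556 0.0347 0.3024]
0.1 [ 0.0938 -0.2643  0.816 ] [2.4909 0.0407 0.3037]
0.2 [ 0.0911 -0.2585  0.7786] [2.6734 0.0147 0.3155]
0.3 [ 0.089  -0.2529  0.7562] [2.804  0.0141 0.3158]
0.5 [ 0.0939 -0.2622  0.7449] [2.8617 0.025  0.3132]
1 [ 0.0982 -0.2709  0.7278] [2.9189 0.0187 0.3148]
0.1 [ 0.067  -0.2032  1.0517] [1.65   0.1362 0.1764]
0.2 [ 0.0701 -0.2103  0.9516] [1.972  0.1557 0.2009]
0.3 [ 0.0796 -0.2136  0.8299] [2.4437 0.1549 0.2507]
0.5 [ 0.0757 -0.204   0.7712] [2.7533 0.0552 0.3035]
1 [ 0.0926 -0.2397  0.7283] [2.909  0.0229 0.3137]
```

```bash
cat > plan.py <<'E'
from kin import *; from h import *
def greedy(q,p,O,A,n,rows=1,L=30,w=1.,verb=True):
    e=np.array([np.cos(A),np.sin(A),0]); seq=[]
    for k in range(n):
        best=None
        for be in np.radians(np.arange(0,180,20)):
            dw=e*np.cos(be)+np.array([0,0,1])*np.sin(be)
            d=np.round(O.T@dw*L,0)
            r=sim(q,p,O,[np.append(d*(i+1)/rows,0) for i in range(rows)],w)
            g=r[2][:,2]@e
            if best is None or g>best[0]: best=(g,np.degrees(be),d,r)
        g,be,d,r=best; q,p,O=r[:3]; seq.append(d)
        if verb: print(k,"beta",be,d,"z",O[:,2],"p",p,"q",q)
    return seq,q,p,O
E
python3 - <<'E'
from plan import *
q,p,O=now(get_obs()); print(O)
for t in [(.3,-.3,.5),(.42,-.1,.5),(.42,.1,.5),(.36,.25,.5)]:
    d=O.T@(np.array(t)-p)*100; q,a,b=ik(np.array(t),O,q); print(t,d,q,a,b)
p,O=fk(q,P)
greedy(q,p,O,np.radians(40),14)
E
```

```text
[[ 0.954   0.2788  0.1099]
 [ 0.2977 -0.8393 -0.455 ]
 [-0.0346  0.4668 -0.8837]]
(0.3, -0.3, 0.5) [19.162  -3.4319 -3.583 ] [-0.6984 -0.3673  1.2803 -0.2904  1.8154  0.4313] 0.004578584004065792 0.0011331080414396044
(0.42, -0.1, 0.5) [ 36.5637 -16.872  -11.3643] [-0.0092 -0.1899  1.1503 -0.5218  1.9967  0.9865] 0.0034488324983861273 0.0007359067222273173
(0.42, 0.1, 0.5) [ 42.5168 -33.6576 -20.4638] [ 0.4603 -0.0335  1.0105 -0.5949  2.19    1.3741] 0.0021738412393842916 0.0003674923782842823
(0.36, 0.25, 0.5) [ 41.2574 -47.9197 -27.9475] [ 0.7854  0.0973  0.8757 -0.5926  2.3449  1.6617] 0.001554040350654458 0.00022124192807973877
0 beta 59.99999999999999 [ 13.   7. -26.] z [ 0.1103 -0.4549 -0.8837] p [0.3831 0.2694 0.552 ] q [ 0.7807  0.2353  0.601  -0.6819  2.4524  1.537 ]
1 beta 59.99999999999999 [ 13.   7. -26.] z [ 0.1133 -0.4545 -0.8835] p [0.3998 0.2812 0.5911] q [ 0.7758  0.3727  0.3262 -0.8069  2.5482  1.3769]
2 beta 40.0 [ 21.   2. -22.] z [ 0.1223 -0.453  -0.8831] p [0.4159 0.2865 0.5902] q [ 0.7659  0.4138  0.27   -0.8214  2.545   1.35  ]
3 beta 40.0 [ 21.   2. -22.] z [
[... 745 characters left out ...]
  -0.7615  2.4214  1.3827]
9 beta 40.0 [ 22.   2. -20.] z [ 0.2015 -0.4373 -0.8765] p [0.4938 0.3011 0.5581] q [ 0.7192  0.4715  0.27   -0.7544  2.4017  1.3869]
10 beta 40.0 [ 22.   2. -20.] z [ 0.2139 -0.4344 -0.875 ] p [0.5026 0.3032 0.555 ] q [ 0.7156  0.4773  0.27   -0.7485  2.383   1.3908]
11 beta 40.0 [ 23.   2. -20.] z [ 0.2265 -0.4313 -0.8733] p [0.5117 0.3054 0.5518] q [ 0.712   0.4833  0.27   -0.7426  2.3638  1.3946]
12 beta 40.0 [ 23.   2. -19.] z [ 0.2393 -0.428  -0.8715] p [0.5211 0.3075 0.5486] q [ 0.7079  0.4895  0.27   -0.7366  2.344   1.3983]
13 beta 40.0 [ 23.   2. -19.] z [ 0.2524 -0.4245 -0.8695] p [0.5295 0.3097 0.5459] q [ 0.705   0.4947  0.27   -0.7317  2.3252  1.4016]
```

```bash
python3 - <<'E'
from plan import *
q,p,O=now(get_obs())
for t in [(.3,-.3,.5),(.42,-.1,.5),(.42,.1,.5),(.36,.25,.5)]:
    q,a,b=ik(np.array(t),O,q)
q0=q
for A,t in [(40,(.25,.2,.65)),(40,(.36,.25,.5)),(60,(.16,.28,.65))]:
    q,a,b=ik(np.array(t),O,q0); p,Ox=fk(q,P); print(A,q,a,b)
    greedy(q,p,Ox,np.radians(A),6,rows=8,L=50)
E
```

```text
40 [ 0.8912  0.0746  0.5505 -0.9144  2.65    1.358 ] 0.8571657101361057 0.20688626269759305
0 beta 100.0 [-10.  26. -42.] z [ 0.1754 -0.3996 -0.8998] p [ 0.2229 -0.0141  0.7618] q [ 0.3512 -0.0386  0.27   -1.08    2.6251  0.5653]
1 beta 20.0 [ 45.  -8. -21.] z [ 0.2407 -0.3986 -0.885 ] p [0.4548 0.177  0.6526] q [ 0.5775  0.2948  0.27   -0.791   2.428   1.156 ]
2 beta 20.0 [ 46.  -8. -19.] z [ 0.341  -0.3702 -0.8641] p [0.6025 0.3    0.5362] q [ 0.6286  0.5128  0.27   -0.6551  2.1792  1.3986]
3 beta 20.0 [ 48.  -7. -14.] z [ 0.4568 -0.317  -0.8312] p [0.7091 0.377  0.4479] q [ 0.6395  0.6568  0.27   -0.5995  1.9361  1.5087]
4 beta 20.0 [49. -7. -7.] z [ 0.5722 -0.2453 -0.7826] p [0.7924 0.4336 0.3861] q [ 0.6389  0.7593  0.27   -0.5741  1.7063  1.5696]
5 beta 20.0 [49. -7. -0.] z [ 0.676  -0.1626 -0.7187] p [0.8563 0.479  0.3499] q [ 0.635   0.8309  0.27   -0.5626  1.4969  1.6056]
40 [ 0.7854  0.0973  0.8757 -0.5926  2.3449  1.6617] 3.916876206544199e-08 6.674761039399382e-09
0 beta 20.0 [ 43.  -7. -25.] z [ 0.1819 -0.4296 -0.8845] p [0.5512 0.3701 0.4616] q [ 0.7303  0.613   0.27   
[... 878 characters left out ...]
.27   -1.08    2.65    0.8902]
1 beta 20.0 [ 39. -22. -23.] z [ 0.3156 -0.306  -0.8982] p [0.3639 0.3301 0.6371] q [ 0.9215  0.3172  0.27   -0.7661  2.4608  1.4943]
2 beta 20.0 [ 40. -22. -20.] z [ 0.3989 -0.2455 -0.8835] p [0.4576 0.4917 0.5175] q [ 0.972   0.5315  0.27   -0.6239  2.2128  1.7365]
3 beta 20.0 [ 42. -22. -16.] z [ 0.4899 -0.156  -0.8577] p [0.5246 0.5985 0.4295] q [ 0.9898  0.6696  0.27   -0.569   1.9761  1.8468]
4 beta 20.0 [ 44. -22. -10.] z [ 0.5764 -0.0488 -0.8157] p [0.5792 0.6758 0.3736] q [ 0.9915  0.761   0.27   -0.5443  1.7554  1.9016]
5 beta 20.0 [ 44. -23.  -2.] z [ 0.6493  0.0659 -0.7577] p [0.6224 0.7432 0.3335] q [ 0.9916  0.8348  0.27   -0.5323  1.5445  1.9405]
```

```bash
sed -i "s/g=r\[2\]\[:,2\]@e/g=r[2][:,2]@e-3*max(0,.36-r[1][2])/" plan.py; python3 - <<'E'
from plan import *
q,p,O=now(get_obs())
for t in [(.34,.03,.52),(.34,.38,.52)]:
    d=np.round(O.T@(np.array(t)-p)*100,0)
    q,p,O,a,b=sim(q,p,O,[np.append(d*k/8,0) for k in range(1,9)],1.); print(d,q,p,a,b)
greedy(q,p,O,np.radians(50),7,rows=8,L=50)
E
```

```text
[ 33. -29. -20.] [ 0.3813 -0.2326  1.1388 -0.6161  2.2118  1.2593] [0.3427 0.0305 0.5209] 0.0018150211047344388 2.4441816869724642e-05
[ 10. -29. -16.] [ 0.9585  0.3714  0.488  -0.6445  2.5169  1.7325] [0.3397 0.3764 0.5235] 0.0013684124674423306 1.5112887299668591e-05
0 beta 20.0 [ 39. -14. -28.] z [ 0.1892 -0.4089 -0.8927] p [0.4658 0.4708 0.4362] q [ 0.9091  0.6444  0.27   -0.6033  2.3579  1.7407]
1 beta 20.0 [ 41. -14. -24.] z [ 0.2888 -0.3392 -0.8953] p [0.5508 0.5227 0.3629] q [ 0.8795  0.7405  0.27   -0.5488  2.1426  1.7892]
2 beta 40.0 [ 38.  -5. -32.] z [ 0.3959 -0.2617 -0.8802] p [0.574  0.52   0.4122] q [ 0.8681  0.6826  0.27   -0.5611  2.0537  1.7465]
3 beta 40.0 [ 42.  -5. -26.] z [ 0.503  -0.1793 -0.8455] p [0.6079 0.5241 0.4504] q [ 0.8495  0.6468  0.27   -0.5601  1.9365  1.7133]
4 beta 20.0 [ 47. -16.  -6.] z [ 0.5999 -0.0848 -0.7956] p [0.6825 0.5953 0.3878] q [ 0.8423  0.7516  0.27   -0.5332  1.6998  1.767 ]
5 beta 40.0 [ 48.  -7. -13.] z [ 0.6898  0.0118 -0.7239] p [0.7041 0.6041 0.4477] q [ 0.8301  0.7054  0.27   -0.5249  1.5842  1.7349]
6 beta 40.0 [49. -7. -6.] z [ 0.7656  0.1054 -0.6346] p [0.7252 0.6184 0.5   ] q [ 0.819   0.6757  0.27   -0.5127  1.4555  1.7119]
```

servo_tool(
  targets=[
    [4, -4, -2.5, 0],
    [8, -7, -5, 0],
    [12, -11, -7.5, 0],
    [16, -15, -10, 0],
    [21, -18, -12.5, 0],
    [25, -22, -15, 0],
    [29, -25, -17.5, 0],
    [33, -29, -20, 0],
  ],
)

```text
time: 10.48
tool_pos: [0.327, -0.0004, 0.5192]
ee_rot: [2.654, 0.037, 0.305]
wrist_force: [2.0, -0.8, 0.5]
width: 0.0943
finger_force: 0.0
```

servo_tool(
  targets=[
    [1, -4, -2, 0],
    [2.5, -7, -4, 0],
    [4, -11, -6, 0],
    [5, -15, -8, 0],
    [6, -18, -10, 0],
    [7.5, -22, -12, 0],
    [9, -25, -14, 0],
    [10, -29, -16, 0],
  ],
)

```text
time: 11.48
tool_pos: [0.3237, 0.3447, 0.5205]
ee_rot: [2.653, 0.038, 0.303]
wrist_force: [0.0, -0.7, 0.3]
width: 0.094
finger_force: 0.0
```

servo_tool(
  targets=[
    [5, -2, -3.5, 0],
    [10, -4, -7, 0],
    [15, -5.5, -10.5, 0],
    [20, -7, -14, 0],
    [24, -9, -17, 0],
    [29, -10.5, -21, 0],
    [34, -12, -24.5, 0],
    [39, -14, -28, 0],
  ],
)

```text
time: 12.48
tool_pos: [0.3071, 0.4127, 0.5396]
ee_rot: [2.65, 0.072, 0.289]
wrist_force: [-0.2, -0.1, 0.0]
width: 0.094
finger_force: 0.0
```

servo_tool(
  targets=[
    [5, -2, -3, 0],
    [10, -4, -6, 0],
    [15, -5.5, -9, 0],
    [20, -7, -12, 0],
    [25, -9, -15, 0],
    [31, -10.5, -18, 0],
    [36, -12, -21, 0],
    [41, -14, -24, 0],
  ],
)

```text
time: 13.48
tool_pos: [0.3127, 0.4349, 0.5104]
ee_rot: [2.644, 0.104, 0.271]
wrist_force: [0.4, -0.2, -0.2]
width: 0.0937
finger_force: 0.0
```

```bash
python3 - <<'E'
from plan import *
q,p,O=now(get_obs()); print(q,p,O[:,2])
greedy(q,p,O,np.radians(50),6,rows=8,L=50)
E
```

```text
[ 1.0221  0.544   0.2747 -0.6586  2.654   1.7579] [0.3127 0.4349 0.5104] [ 0.0401 -0.484  -0.8741]
0 beta 20.0 [ 37. -13. -31.] z [ 0.1171 -0.4352 -0.8927] p [0.4313 0.4892 0.4138] q [ 0.9425  0.6749  0.27   -0.5612  2.4227  1.8087]
1 beta 40.0 [ 32.  -3. -39.] z [ 0.2111 -0.3785 -0.9012] p [0.4746 0.4749 0.4387] q [ 0.9023  0.637   0.27   -0.5826  2.3269  1.7429]
2 beta 20.0 [ 42. -15. -23.] z [ 0.312  -0.3041 -0.9001] p [0.5573 0.5328 0.3647] q [ 0.8793  0.7362  0.27   -0.5297  2.1077  1.7958]
3 beta 40.0 [ 40.  -5. -30.] z [ 0.4196 -0.223  -0.8799] p [0.5889 0.5277 0.4127] q [ 0.8564  0.6822  0.27   -0.5366  2.0083  1.7478]
4 beta 40.0 [ 43.  -6. -24.] z [ 0.5253 -0.1375 -0.8397] p [0.6215 0.5361 0.4497] q [ 0.8413  0.6504  0.27   -0.5335  1.8874  1.7207]
5 beta 40.0 [ 46.  -7. -18.] z [ 0.6252 -0.0472 -0.779 ] p [0.6529 0.5551 0.483 ] q [ 0.833   0.6326  0.27   -0.5266  1.7517  1.707 ]
```

```bash
cat > dls.py <<'E'
from kin import *
def jac(q):
    J=np.zeros((6,6)); p0,O0=fk(q,P); h=1e-6
    for i in range(6):
        d=q.copy(); d[i]+=h; p,O=fk(d,P); J[:3,i]=(p-p0)/h; J[3:,i]=S.from_matrix(O@O0.T).as_rotvec()/h
    return J,p0,O0
def row(q,t,To,N,lam,w):
    q0=q.copy(); st=vm*.7*.125
    for _ in range(N):
        J,p,O=jac(q); e=np.concatenate([t-p,w*S.from_matrix(To@O.T).as_rotvec()]); J=J.copy(); J[3:]*=w
        q=np.clip(q+J.T@np.linalg.solve(J@J.T+lam**2*np.eye(6),e),lo,hi)
    dq=q-q0; return q0+dq*min(1,(st/np.maximum(abs(dq),1e-9)).min())
def call(q,rows,N=30,lam=.03,w=1.):
    p0,O0=fk(q,P); c=p0.copy(); a=0
    for r in rows:
        d=p0+O0@(np.array(r[:3])/100)-c; c=c+d*min(1,.0625/max(np.linalg.norm(d),1e-9))
        a+=np.clip(r[3]-a,-10.7,10.7)
        q=row(q,c,O0@R('z',np.radians(a)),N,lam,w)
    return q
def ramp(d,n,t=0): return [[d[0]*k/n,d[1]*k/n,d[2]*k/n,t*k/n] for k in range(1,n+1)]
E
python3 - <<'E'
from dls import *
np.set_printoptions(precision=3,suppress=True)
O=S.from_euler('xyz',[2.653,.038,.303]).as_matrix()
qs=np.array([.9585,.3714,.488,-.6445,2.5169,1.7325]);q3,_,_=ik(np.array([.34,.378,.522]),O,qs)
L1=[[0,-2,-6,0],[0,-4,-12,0],[0,-6,-18,0],[0,-8,-24,0],[0,-10,-30,0],[0,-13,-36,0],[0,-16,-42,0],[0,-20,-48,0]]
print("want",[.0234,.2753,.0452,2.6539],"| 2.895 .024 .313 | .3071 .4127 .5396 | 1.0221 .544 .2747 -.6586 2.654 1.7579")
for N in (1,3,10,50):
  for lam in (.01,.05,.2):
   for w in (.3,1):
    a=call(np.array(D[2][0]),L1,N,lam,w); b=call(np.array(D[3][0]),[[0,-3,-20,0],[0,-6,-40,0]],N,lam,w)
    c=call(q3,ramp([39,-14,-28],8),N,lam,w); d=call(c,ramp([41,-14,-24],8),N,lam,w)
    print(N,lam,w,a[[1,2,4]],S.from_matrix(fk(b,P)[1]).as_euler('xyz'),fk(c,P)[0],d)
E
```

```text
want [0.0234, 0.2753, 0.0452, 2.6539] | 2.895 .024 .313 | .3071 .4127 .5396 | 1.0221 .544 .2747 -.6586 2.654 1.7579
1 0.01 0.3 [0.502 0.27  2.65 ] [-3.1   -0.057  0.298] [ 0.487  0.372 -0.046] [ 1.183  2.03   0.27  -1.08   2.65  -1.492]
1 0.01 1 [0.502 0.27  2.65 ] [-3.1   -0.057  0.298] [ 0.487  0.371 -0.047] [ 1.181  2.03   0.27  -1.08   2.65  -1.498]
1 0.05 0.3 [0.393 0.27  2.65 ] [ 3.139 -0.048  0.303] [0.499 0.383 0.016] [ 1.2    2.03   0.27  -1.08   2.65  -0.985]
1 0.05 1 [0.424 0.27  2.65 ] [-3.127 -0.05   0.302] [0.505 0.37  0.002] [ 1.17   2.03   0.27  -1.08   2.65  -1.087]
1 0.2 0.3 [-0.026  0.27   2.65 ] [2.916 0.017 0.31 ] [0.511 0.524 0.351] [ 1.113  1.119  0.27  -0.855  1.798  1.319]
1 0.2 1 [0.068 0.27  2.65 ] [2.951 0.006 0.313] [0.44  0.437 0.324] [ 0.916  1.47   0.27  -1.08   2.65   0.888]
3 0.01 0.3 [0.    1.238 1.893] [-3.043 -0.09   0.279] [0.556 0.324 0.123] [ 0.885  2.03   0.27  -1.08   2.65  -1.164]
3 0.01 1 [0.02  1.245 1.855] [-3.041 -0.089  0.279] [0.556 0.323 0.123] [ 0.883  2.03   0.27  -1.08   2.65  -1.169]
3 0.05 0.3 [0.5   0.27  2.587] [ 3.129 -0.068  
[... 1097 characters left out ...]
.65   0.776]
50 0.01 0.3 [0.186 0.52  2.583] [2.838 0.017 0.3  ] [0.363 0.331 0.427] [0.298 0.437 0.555 1.05  2.34  1.271]
50 0.01 1 [0.5   0.532 2.507] [2.839 0.018 0.301] [0.496 0.182 0.435] [0.149 0.617 0.408 1.189 2.499 1.711]
50 0.05 0.3 [0.685 0.27  2.645] [ 3.11  -0.083  0.281] [0.355 0.205 0.567] [ 0.445  0.687  0.27  -1.08   2.65   0.833]
50 0.05 1 [0.107 0.419 2.576] [ 3.124 -0.069  0.286] [0.408 0.346 0.446] [ 0.837  0.89   0.27  -0.742  2.65   0.887]
50 0.2 0.3 [0.091 0.27  2.561] [ 2.903 -0.02   0.31 ] [0.523 0.529 0.357] [ 1.138  1.124  0.27  -0.865  1.752  1.281]
50 0.2 1 [0.143 0.27  2.65 ] [ 2.948 -0.002  0.312] [0.45  0.429 0.319] [ 0.924  1.488  0.27  -1.08   2.65   0.776]
```

```bash
python3 - <<'E'
from plan import *
q,p,O=now(get_obs())
t=np.array([.42,.17,.52]); print(O,O.T@(t-p)*100, ik(t,O,q))
print("up",O.T@[0,0,1],"up-in",O.T@[-.35*.8,-.35*.6,.93])
E
```

```text
[[ 0.9582  0.2833  0.0401]
 [ 0.2667 -0.8334 -0.484 ]
 [-0.1037  0.4745 -0.8741]] [ 3.1177 25.5739 12.4185] (array([ 0.5782,  0.1361,  0.7966, -0.6479,  2.355 ,  1.4185]), np.float64(0.0037630586649085953), np.float64(0.000511525813490029))
up [-0.1037  0.4745 -0.8741] up-in [-0.4208  0.537  -0.7225]
```

servo_tool(
  targets=[
    [0.6, 5, 2.5, 0],
    [1.2, 10, 5, 0],
    [1.8, 15, 7.5, 0],
    [2.5, 20, 10, 0],
    [3, 25.5, 12.5, 0],
    [3, 25.5, 12.5, 0],
  ],
)

```text
time: 14.22
tool_pos: [0.4187, 0.1666, 0.5205]
ee_rot: [2.645, 0.101, 0.265]
wrist_force: [-0.7, 1.1, 0.2]
width: 0.094
finger_force: 0.0
```

servo_tool(
  targets=[
    [-0.6, 3, -5, 0],
    [-1.2, 6, -11, 0],
    [-1.8, 9, -16, 0],
    [-2.4, 12, -22, 0],
  ],
)

```text
time: 14.72
tool_pos: [0.3497, 0.1541, 0.6686]
ee_rot: [2.641, 0.117, 0.269]
wrist_force: [-0.1, -0.4, 0.4]
width: 0.0939
finger_force: 0.0
```

servo_tool(
  targets=[
    [-2, 10, -17, 0],
    [-4, 20, -34, 0],
  ],
)

```text
time: 14.98
tool_pos: [0.3306, 0.1216, 0.6895]
ee_rot: [2.665, 0.089, 0.278]
wrist_force: [1.4, -0.2, 0.5]
width: 0.0942
finger_force: 0.0
```

servo_tool(
  targets=[
    [-2, 10, -17, 0],
    [-4, 20, -34, 0],
  ],
)

```text
time: 15.22
tool_pos: [0.3116, 0.0905, 0.7068]
ee_rot: [2.684, 0.067, 0.288]
wrist_force: [-1.0, 0.1, -0.2]
width: 0.0942
finger_force: 0.0
```

```bash
python3 - <<'E'
from plan import *
q,p,O=now(get_obs());print(q,O[:,2]);
print("up",O.T@[0,0,1],"up-in",O.T@[-.35*.8,-.35*.6,.93])
E
```

```text
[ 0.5393  0.157   0.2739 -1.0789  2.6543  0.8208] [ 0.0677 -0.4405 -0.8952]
up [-0.0672  0.4406 -0.8952] up-in [-0.3899  0.5093 -0.759 ]
```

```bash
python3 - <<'E'
from plan import *
q,p,O=now(get_obs()); print(p)
for t,a in [((.32,.15,.6),-20),((.28,.3,.5),-50),((.12,.4,.45),-80),((-.05,.45,.42),-107)]:
    O2=O@R('z',np.radians(a)); d=O.T@(np.array(t)-p)*100; q,x,y=ik(np.array(t),O2,q); print(t,d,q,x,y)
E
```

```text
[0.3116 0.0905 0.7068]
(0.32, 0.15, 0.6) [ 3.2058 -9.5332  6.9944] [ 0.6523  0.0108  0.7326 -0.7172  2.5041  1.0069] 0.003923965136316618 0.0005102997920100409
(0.28, 0.3, 0.5) [  4.304  -27.8497   9.0677] [ 0.9401  0.1017  0.8627 -0.5151  2.4492  0.9788] 0.0008728893637562412 9.037683977287322e-05
(0.12, 0.4, 0.45) [ -7.8307 -43.1051   8.0553] [ 1.2934  0.1524  0.9107 -0.3073  2.4804  0.9592] 0.0008441257796991329 2.7576553343922205e-05
(-0.05, 0.45, 0.42) [-22.4739 -53.5036   7.3876] [ 1.5978  0.2424  0.8659 -0.0921  2.4901  0.937 ] 0.0008384975827591762 6.821333228192838e-05
```

servo_tool(
  targets=[
    [1.6, -5, 3.5, -10],
    [3.2, -9.5, 7, -20],
    [3.5, -14, 7.5, -30],
    [3.8, -19, 8, -40],
    [4, -24, 8.5, -50],
    [4.3, -28, 9, -60],
    [0, -32.5, 8.7, -70],
    [-4, -37, 8.3, -80],
  ],
)

```text
time: 16.23
tool_pos: [0.1741, 0.3592, 0.4698]
ee_rot: [3.137, 0.464, 1.705]
wrist_force: [-0.6, 1.3, 0.9]
width: 0.0942
finger_force: 0.0
```

```bash
python3 - <<'E'
from plan import *
q,p,O=now(get_obs());print(q)
t=np.array([-.1,.45,.42]);print(p,O.T@(t-p)*100,ik(t,O@R('z',-.7),q),np.linalg.norm(t-p))
print("up-next",(O@R('z',-.7)).T@[0,0,1])
E
```

```text
[ 1.1727  0.1063  0.9221 -0.3867  2.4816  0.7747]
[0.1741 0.3592 0.4698] [ 13.5459 -25.9476  -1.3405] (array([ 1.6785,  0.2638,  0.8403, -0.0276,  2.5014,  0.8253]), np.float64(0.0016441379112447478), np.float64(0.00015281292007629998)) 0.2930135663431996
up-next [-0.3453 -0.2852 -0.8941]
```

servo_tool(
  targets=[
    [3, -5.5, -0.3, -10],
    [6, -11, -0.5, -20],
    [9, -17, -0.7, -30],
    [12.5, -23, -1, -40],
    [12.5, -23, -1, -40],
  ],
)

```text
time: 16.85
tool_pos: [-0.07, 0.4445, 0.4202]
ee_rot: [-2.834, 0.356, 2.46]
wrist_force: [0.3, 0.6, 0.2]
width: 0.094
finger_force: 0.0
```

servo_tool(
  targets=[
    [-2, -1.5, -5, 0],
    [-4, -3, -10, 0],
    [-6, -5, -15, 0],
    [-7, -6, -18, 0],
  ],
)

```text
time: 17.35
tool_pos: [-0.0605, 0.4202, 0.5169]
ee_rot: [-2.883, 0.318, 2.441]
wrist_force: [-0.2, -0.3, 0.7]
width: 0.0942
finger_force: 0.0
```

servo_tool(
  targets=[
    [-7, -6, -18, 0],
    [-14, -12, -36, 0],
  ],
)

```text
time: 17.6
tool_pos: [-0.0534, 0.3953, 0.5407]
ee_rot: [-2.927, 0.285, 2.435]
wrist_force: [0.2, 0.4, 1.0]
width: 0.0937
finger_force: 0.0
```

servo_tool(
  targets=[
    [-7, -6, -18, 0],
    [-14, -12, -36, 0],
  ],
)

```text
time: 17.85
tool_pos: [-0.0454, 0.3704, 0.563]
ee_rot: [-2.972, 0.252, 2.428]
wrist_force: [-1.3, -0.9, -0.2]
width: 0.094
finger_force: 0.0
```

servo_tool(
  targets=[
    [-7, -6, -18, 0],
    [-14, -12, -36, 0],
    [-21, -18, -54, 0],
  ],
)

```text
time: 18.23
tool_pos: [-0.0316, 0.3365, 0.5835]
ee_rot: [-3.016, 0.224, 2.424]
wrist_force: [0.7, 0.0, -0.2]
width: 0.0939
finger_force: 0.0
```

```bash
python3 - <<'E'
from plan import *
q,p,O=now(get_obs());print(q,p,O[:,2],"up",O.T@[0,0,1])
E
```

```text
[ 1.5785  0.0242  0.6998 -0.1756  2.654   0.5935] [-0.0316  0.3365  0.5835] [ 0.0837 -0.239  -0.9674] up [-0.2219 -0.1219 -0.9674]
```

servo_tool(
  targets=[
    [-9, -5, -36, 0],
  ],
)

```text
time: 18.35
tool_pos: [-0.0252, 0.3356, 0.597]
ee_rot: [-3.05, 0.204, 2.422]
wrist_force: [-0.5, -0.9, -0.4]
width: 0.0942
finger_force: 0.0
```

servo_tool(
  targets=[
    [-9, -5, -36, 0],
  ],
)

```text
time: 18.48
tool_pos: [-0.0191, 0.3312, 0.6133]
ee_rot: [-3.09, 0.18, 2.42]
wrist_force: [-0.4, -0.2, -0.2]
width: 0.0938
finger_force: 0.0
```

servo_tool(
  targets=[
    [-8, -4, -36, 0],
  ],
)

```text
time: 18.6
tool_pos: [-0.0133, 0.3263, 0.6294]
ee_rot: [-3.13, 0.158, 2.419]
wrist_force: [0.2, 0.3, 0.6]
width: 0.0938
finger_force: 0.0
```

servo_tool(
  targets=[
    [-7, -4, -36, 0],
  ],
)

```text
time: 18.73
tool_pos: [-0.009, 0.3206, 0.6446]
ee_rot: [3.114, 0.138, 2.419]
wrist_force: [-0.2, 0.4, 0.4]
width: 0.0942
finger_force: 0.0
```

servo_tool(
  targets=[
    [-6, -3, -36, 0],
  ],
)

```text
time: 18.85
tool_pos: [-0.0055, 0.3148, 0.6596]
ee_rot: [3.075, 0.119, 2.42]
wrist_force: [0.9, -0.1, 0.4]
width: 0.0944
finger_force: 0.0
```

servo_tool(
  targets=[
    [-5, -2, -36, 0],
  ],
)

```text
time: 18.98
tool_pos: [-0.0026, 0.3089, 0.6745]
ee_rot: [3.035, 0.102, 2.422]
wrist_force: [0.2, -0.2, 0.6]
width: 0.094
finger_force: 0.0
```

```bash
python3 - <<'E'
from plan import *
q,p,O=now(get_obs());print(q,p,O[:,2],"up",O.T@[0,0,1])
for t,a in [((.1,.38,.5),0),((.25,.3,.5),-40),((.35,.15,.5),-80)]:
    O2=O@R('z',np.radians(a)); d=O.T@(np.array(t)-p)*100; q,x,y=ik(np.array(t),O2,q); print(t,d,q,x,y)
E
```

```text
[ 1.5548 -0.0108  0.4619 -0.3163  2.6541  0.4157] [-0.0026  0.3089  0.6745] [ 0.1459  0.0131 -0.9892] up [-0.1017  0.1055 -0.9892]
(0.1, 0.38, 0.5) [-1.242  10.1664 18.8486] [ 1.2862 -0.1704  1.0569 -0.1688  2.1943  0.3269] 0.003438837935844389 0.0006357903204892767
(0.25, 0.3, 0.5) [-17.7092  13.8388  20.9327] [ 0.8149 -0.2154  1.0933 -0.1164  2.1503 -0.809 ] 0.004343767347571598 0.000875868281498156
(0.35, 0.15, 0.5) [-35.0268   8.9906  22.1958] [ 0.2805 -0.2629  1.1295 -0.0329  2.1304 -1.9916] 0.004924568347345676 0.0009918111249736542
```

servo_tool(
  targets=[
    [-5, 1.5, 2, -10],
    [-10, 3, 4, -20],
    [-16, 4.5, 6, -30],
    [-21, 6, 8, -40],
    [-27, 7.5, 10.5, -50],
    [-32, 9, 12.5, -57],
    [-36, 10, 14, -57],
  ],
)

```text
time: 19.85
tool_pos: [0.307, 0.1712, 0.5948]
ee_rot: [-3.111, 0.145, -2.853]
wrist_force: [0.3, 1.2, 0.8]
width: 0.0939
finger_force: 0.0
```

servo_tool(
  targets=[
    [-1, 0, -6, 0],
    [-2, -0.5, -12, 0],
  ],
)

```text
time: 20.1
tool_pos: [0.3047, 0.1677, 0.6977]
ee_rot: [-3.111, 0.13, -2.862]
wrist_force: [0.1, 0.1, 2.2]
width: 0.0943
finger_force: 0.0
```

servo_tool(
  targets=[
    [-6, -1, -36, 0],
  ],
)

```text
time: 20.23
tool_pos: [0.2945, 0.1608, 0.7098]
ee_rot: [-3.115, 0.161, -2.859]
wrist_force: [0.7, -0.4, 0.4]
width: 0.0939
finger_force: 0.0
```

servo_tool(
  targets=[
    [-7, -1, -36, 0],
  ],
)

```text
time: 20.35
tool_pos: [0.2803, 0.1522, 0.7195]
ee_rot: [-3.119, 0.192, -2.857]
wrist_force: [-0.2, -0.2, 0.1]
width: 0.0941
finger_force: 0.0
```

servo_tool(
  targets=[
    [-8, -1, -36, 0],
  ],
)

```text
time: 20.48
tool_pos: [0.2674, 0.1437, 0.7281]
ee_rot: [-3.122, 0.219, -2.856]
wrist_force: [0.1, -0.5, -0.3]
width: 0.094
finger_force: 0.0
```

```bash
python3 - <<'E'
from plan import *
q,p,O=now(get_obs());print(q,p,O[:,2],"up",O.T@[0,0,1])
E
```

```text
[ 0.3415 -0.0056  0.2746 -0.0683  2.6539 -1.5763] [0.2674 0.1437 0.7281] [ 0.2142  0.0421 -0.9759] up [-0.2174 -0.0193 -0.9759]
```

servo_tool(
  targets=[
    [8, -1, -35, 0],
  ],
)

```text
time: 20.6
tool_pos: [0.2462, 0.1367, 0.7387]
ee_rot: [-3.12, 0.256, -2.856]
wrist_force: [0.4, -0.0, -0.3]
width: 0.0937
finger_force: 0.0
```

servo_tool(
  targets=[
    [8, -1, -35, 0],
  ],
)

```text
time: 20.72
tool_pos: [0.2213, 0.1295, 0.75]
ee_rot: [-3.119, 0.298, -2.855]
wrist_force: [0.2, -0.1, -0.1]
width: 0.0938
finger_force: 0.0
```

servo_tool(
  targets=[
    [18, -1, -30, 0],
  ],
)

```text
time: 20.85
tool_pos: [0.1896, 0.1246, 0.7606]
ee_rot: [-3.112, 0.343, -2.856]
wrist_force: [0.4, -0.3, 0.6]
width: 0.094
finger_force: 0.0
```

servo_tool(
  targets=[
    [18, -1, -30, 0],
  ],
)

```text
time: 20.98
tool_pos: [0.1529, 0.1184, 0.7698]
ee_rot: [-3.108, 0.387, -2.857]
wrist_force: [-0.6, 1.5, -0.0]
width: 0.0939
finger_force: 0.0
```

```bash
python3 - <<'E'
from plan import *
q,p,O=now(get_obs());print(q,p,O[:,2],"up",O.T@[0,0,1])
E
```

```text
[ 0.6643 -0.1672  0.2757 -0.3738  2.6538 -1.549 ] [0.1529 0.1184 0.7698] [ 0.3717  0.0737 -0.9254] up [-0.3776 -0.0313 -0.9254]
```

servo_tool(
  targets=[
    [18, -18, -26, 0],
  ],
)

```text
time: 21.1
tool_pos: [0.1238, 0.091, 0.7788]
ee_rot: [-3.094, 0.433, -2.85]
wrist_force: [-1.2, 0.1, 1.1]
width: 0.0938
finger_force: 0.0
```

servo_tool(
  targets=[
    [18, -18, -26, 0],
  ],
)

```text
time: 21.22
tool_pos: [0.107, 0.0725, 0.7826]
ee_rot: [-3.094, 0.455, -2.853]
wrist_force: [-0.8, -0.0, -0.5]
width: 0.0937
finger_force: 0.0
```

servo_tool(
  targets=[
    [20, -15, -26, 0],
  ],
)

```text
time: 21.35
tool_pos: [0.0962, 0.0391, 0.7858]
ee_rot: [-3.092, 0.477, -2.84]
wrist_force: [9.1, -44.9, -1.8]
width: 0.094
finger_force: 0.0
```

```bash
python3 - <<'E'
from plan import *
q,p,O=now(get_obs());print(q,p,O,"wc",p-.3365*O[:,2])
E
```

```text
[ 1.3028 -0.2598  0.2772 -1.0799  2.6541 -1.6335] [0.0962 0.0391 0.7858] [[-0.8482 -0.2748  0.4527]
 [-0.2638  0.9605  0.0887]
 [-0.4592 -0.0442 -0.8872]] wc [-0.0561  0.0092  1.0844]
```

```bash
python3 - <<'E'
from plan import *
q,p,O=now(get_obs())
qq=q
for d in [(.02,.025,-.01),(.042,.046,-.02),(.03,.05,-.02),(-.05,.025,-.02),(-.11,.01,-.02)]:
    qq,a,b=ik(p+np.array(d),O,qq,w=1.); print(d,O.T@np.array(d)*100,qq,a,b)
E
```

```text
(0.02, 0.025, -0.01) [-1.8968  1.8958  2.0145] [ 0.8141 -0.2977  0.3605 -0.5611  2.6089 -1.5977] 6.209103597587102 0.11530280061153446
(0.042, 0.046, -0.02) [-3.8576  3.3524  4.0841] [ 0.3819 -0.3272  0.4306 -0.158   2.5602 -1.6315] 0.10332210361682209 0.002021536397217521
(0.03, 0.05, -0.02) [-2.9453  4.0664  3.5763] [ 0.9203 -0.2992  0.4272 -0.5927  2.5607 -1.5116] 0.02911213289372345 0.0005593091304979525
(-0.05, 0.025, -0.02) [ 4.5002  3.8635 -0.2673] [ 1.5565 -0.3205  0.4742 -1.08    2.6213 -1.3494] 46.664939771119165 0.8471804862196816
(-0.11, 0.01, -0.02) [ 9.9854  4.0715 -3.1168] [ 1.4842 -0.3316  0.4345 -1.08    2.65   -1.436 ] 101.57686369914764 1.7177769486906078
```

servo_tool(
  targets=[
    [-1.3, 1.1, 1.3, 0],
    [-2.6, 2.3, 2.7, 0],
    [-3.9, 3.4, 4.1, 0],
    [-3.9, 3.4, 4.1, 0],
  ],
)

```text
time: 21.85
tool_pos: [0.1406, 0.0857, 0.7649]
ee_rot: [-3.089, 0.474, -2.855]
wrist_force: [0.5, 0.5, 0.4]
width: 0.0941
finger_force: 0.0
```

servo_tool(
  targets=[
    [-3.5, 0, 4.5, 0],
    [-7, -0.5, 9, 0],
    [-10.5, -1, 13.5, 0],
    [-14, -1, 18, 0],
    [-18, -1.5, 23, 0],
    [-21.5, -1.5, 28, 0],
    [-25, -1.5, 32.5, 0],
    [-28, -1.5, 37, 0],
  ],
)

```text
time: 22.85
tool_pos: [0.5486, 0.1792, 0.5675]
ee_rot: [-3.086, 0.478, -2.839]
wrist_force: [0.3, -0.1, 0.2]
width: 0.094
finger_force: 0.0
```

```bash
python3 - <<'E'
from plan import *
q,p,O=now(get_obs());print(q,p,O)
A=np.arctan2(O[1,2],O[0,2]);print(np.degrees(A))
greedy(q,p,O,A,14,rows=1,L=36)
E
```

```text
[ 0.2309 -0.0363  0.8625 -0.0237  1.8347 -1.6405] [0.5486 0.1792 0.5675] [[-0.8475 -0.2729  0.4552]
 [-0.2645  0.9608  0.0835]
 [-0.4601 -0.0496 -0.8865]]
10.395679004505157
0 beta 59.99999999999999 [-30.  -3. -19.] z [ 0.4561  0.0838 -0.886 ] p [0.5777 0.1846 0.6183] q [ 0.2278  0.1113  0.5877 -0.0231  1.9607 -1.6459]
1 beta 59.99999999999999 [-30.  -3. -19.] z [ 0.4607  0.0852 -0.8834] p [0.5994 0.1874 0.656 ] q [ 0.2229  0.2568  0.313  -0.0216  2.0844 -1.6521]
2 beta 59.99999999999999 [-30.  -3. -19.] z [ 0.4737  0.089  -0.8762] p [0.6047 0.1847 0.6645] q [ 0.214   0.276   0.27   -0.0158  2.0928 -1.6575]
3 beta 59.99999999999999 [-31.  -3. -19.] z [ 0.4877  0.093  -0.8681] p [0.6078 0.1815 0.6689] q [ 0.2053  0.2723  0.27   -0.0096  2.0798 -1.6621]
4 beta 59.99999999999999 [-31.  -3. -18.] z [ 0.5017  0.0969 -0.8596] p [0.6114 0.1787 0.6731] q [ 0.197   0.2694  0.27   -0.0035  2.0659 -1.6664]
5 beta 59.99999999999999 [-31.  -3. -18.] z [ 0.5157  0.1008 -0.8508] p [0.6143 0.1759 0.6778] q [ 0.189   0.2657  0.27    0.0024  2.0527 -1.6704]
6 beta 59.99999999999999 [-32.  -3. -17.] z 
[... 435 characters left out ...]
5.] z [ 0.5711  0.1157 -0.8127] p [0.6295 0.1678 0.6947] q [ 0.1621  0.2568  0.27    0.0241  1.993  -1.6832]
10 beta 59.99999999999999 [-33.  -3. -15.] z [ 0.5848  0.1193 -0.8024] p [0.6334 0.1664 0.6989] q [ 0.1566  0.2551  0.27    0.029   1.9773 -1.6857]
11 beta 59.99999999999999 [-33.  -3. -14.] z [ 0.5984  0.1228 -0.7918] p [0.6379 0.1651 0.703 ] q [ 0.1513  0.2541  0.27    0.0337  1.9608 -1.688 ]
12 beta 59.99999999999999 [-33.  -3. -14.] z [ 0.6119  0.1262 -0.7808] p [0.6414 0.1638 0.7075] q [ 0.1463  0.2521  0.27    0.0383  1.9452 -1.6902]
13 beta 59.99999999999999 [-33.  -3. -13.] z [ 0.6253  0.1296 -0.7696] p [0.6455 0.1628 0.7119] q [ 0.1416  0.2508  0.27    0.0428  1.9288 -1.6922]
```

servo_tool(
  targets=[
    [-5, -0.5, -3, 0],
    [-10, -1, -6, 0],
  ],
)

```text
time: 23.1
tool_pos: [0.6021, 0.189, 0.6499]
ee_rot: [-3.088, 0.473, -2.841]
wrist_force: [-0.0, -0.5, 3.6]
width: 0.094
finger_force: 0.0
```

servo_tool(
  targets=[
    [-5.5, -0.5, -3, 0],
    [-11, -1, -6, 0],
    [-16, -1.5, -9, 0],
    [-21, -2, -12, 0],
    [-26, -2, -15, 0],
    [-31, -3, -18, 0],
  ],
)

```text
time: 23.85
tool_pos: [0.6218, 0.1772, 0.6675]
ee_rot: [-3.087, 0.535, -2.843]
wrist_force: [0.3, -0.4, -0.2]
width: 0.0938
finger_force: 0.0
```

servo_tool(
  targets=[
    [-31, -3, -18, 0],
  ],
)

```text
time: 23.98
tool_pos: [0.6293, 0.1755, 0.6774]
ee_rot: [-3.085, 0.575, -2.84]
wrist_force: [0.4, 0.0, 0.8]
width: 0.0939
finger_force: 0.0
```

servo_tool(
  targets=[
    [-31, -3, -18, 0],
  ],
)

```text
time: 24.1
tool_pos: [0.6333, 0.1732, 0.691]
ee_rot: [-3.082, 0.619, -2.837]
wrist_force: [-0.4, 0.1, 0.0]
width: 0.094
finger_force: 0.0
```

```bash
python3 - <<'E'
from plan import *
q,p,O=now(get_obs());print(q,p,O[:,2])
E
```

```text
[ 0.1716  0.2611  0.2746  0.0191  1.9845 -1.6713] [0.6333 0.1732 0.691 ] [ 0.5704  0.1167 -0.813 ]
```

servo_tool(
  targets=[
    [-33, -3, -14, 0],
  ],
)

```text
time: 24.22
tool_pos: [0.6414, 0.1724, 0.7026]
ee_rot: [-3.078, 0.663, -2.834]
wrist_force: [0.2, 0.6, -0.2]
width: 0.0941
finger_force: 0.0
```

servo_tool(
  targets=[
    [-33, -3, -13, 0],
  ],
)

```text
time: 24.35
tool_pos: [0.6502, 0.1717, 0.713]
ee_rot: [-3.074, 0.705, -2.83]
wrist_force: [-0.5, 0.5, 0.1]
width: 0.0938
finger_force: 0.0
```

servo_tool(
  targets=[
    [-34, -3, -11, 0],
  ],
)

```text
time: 24.48
tool_pos: [0.6597, 0.1715, 0.7237]
ee_rot: [-3.069, 0.748, -2.826]
wrist_force: [0.1, 0.4, 0.2]
width: 0.0941
finger_force: 0.0
```

servo_tool(
  targets=[
    [-34, -3, -10, 0],
  ],
)

```text
time: 24.6
tool_pos: [0.6688, 0.1713, 0.7346]
ee_rot: [-3.064, 0.791, -2.822]
wrist_force: [1.0, 0.2, -0.3]
width: 0.0941
finger_force: 0.0
```

servo_tool(
  targets=[
    [-35, -3, -8, 0],
  ],
)

```text
time: 24.72
tool_pos: [0.6786, 0.1715, 0.7456]
ee_rot: [-3.059, 0.834, -2.816]
wrist_force: [-0.3, 0.4, -0.2]
width: 0.0941
finger_force: 0.0
```

servo_tool(
  targets=[
    [-35, -3, -7, 0],
  ],
)

```text
time: 24.85
tool_pos: [0.688, 0.1717, 0.7568]
ee_rot: [-3.052, 0.877, -2.811]
wrist_force: [0.8, -0.7, -0.3]
width: 0.0938
finger_force: 0.0
```

servo_tool(
  targets=[
    [-36, -3, -5, 0],
  ],
)

```text
time: 24.98
tool_pos: [0.6979, 0.1723, 0.7683]
ee_rot: [-3.045, 0.921, -2.804]
wrist_force: [0.4, -0.6, 0.3]
width: 0.094
finger_force: 0.0
```

servo_tool(
  targets=[
    [-36, -3, -4, 0],
  ],
)

```text
time: 25.1
tool_pos: [0.7072, 0.1728, 0.7798]
ee_rot: [-3.036, 0.964, -2.797]
wrist_force: [0.3, -0.2, 0.6]
width: 0.0939
finger_force: 0.0
```

servo_tool(
  targets=[
    [-36, -3, -2, 0],
  ],
)

```text
time: 25.22
tool_pos: [0.7167, 0.1735, 0.7917]
ee_rot: [-3.026, 1.008, -2.788]
wrist_force: [-0.2, 0.7, -0.3]
width: 0.0939
finger_force: 0.0
```

servo_tool(
  targets=[
    [-36, -3, -1, 0],
  ],
)

```text
time: 25.35
tool_pos: [0.7257, 0.1741, 0.8036]
ee_rot: [-3.015, 1.052, -2.778]
wrist_force: [0.5, 0.3, 0.3]
width: 0.0937
finger_force: 0.0
```

servo_tool(
  targets=[
    [-36, -3, 0, 0],
  ],
)

```text
time: 25.48
tool_pos: [0.7335, 0.1745, 0.8161]
ee_rot: [-3.002, 1.095, -2.766]
wrist_force: [-0.4, -0.3, -1.1]
width: 0.0935
finger_force: 0.0
```

```bash
python3 - <<'E'
from plan import *
q,p,O=now(get_obs());print(q,p,O)
qq=q
c=np.array([.5917,.1216,.045]);A=np.arctan2(O[1,2],O[0,2])
# roll needed so tool y is horizontal
tau=np.arctan2(O[2,1],-O[2,0]); 
for s in (tau,-tau):print(np.degrees(s),(O@R('z',s))[2])
E
```

```text
[ 0.1182  0.2525  0.2742  0.0899  1.517  -1.6932] [0.7335 0.1745 0.8161] [[-0.4259 -0.2483  0.87  ]
 [-0.1682  0.9666  0.1936]
 [-0.889  -0.0639 -0.4535]]
-4.109585251375874 [-0.8821 -0.1274 -0.4535]
4.109585251375874 [-0.8913  0.     -0.4535]
```

```bash
cat > goal.py <<'E'
from plan import *
def tcp(g,O): return np.array(g)+.005*O[:,2]   # TCP for grasp point g
E
python3 - <<'E'
from goal import *
q,p,O=now(get_obs()); Og=O@R('z',np.radians(4.1)); h=Og[:,2]*[1,1,0]; h/=np.linalg.norm(h)
c=np.array([.5917,.1216,.042])
T=[("pre high",tcp(c-.13*h+[0,0,.25],Og),0),("pre",tcp(c-.11*h+[0,0,.02],Og),0),("grasp",tcp(c,Og),0),("lift",tcp(c+[0,0,.1],Og),0),("bowl",tcp([.471,.317,.115],Og),0),("pour",tcp([.471,.317,.115],Og),126)]
for n,t,a in T:
    q,x,y=ik(t,Og@R('z',np.radians(a)),q); print(n,t,O.T@(t-p)*100,q,x,y)
E
```

```text
pre high [0.4692 0.0943 0.2897] [59.4065  2.1807 -0.6829] [-0.1207 -0.76    2.1818  0.4567  0.7375 -2.0906] 22.88895146187883 2.2026801010397494
pre [0.4887 0.0987 0.0597] [78.9487  3.5848 11.5291] [ 0.0086 -0.4946  2.5026  0.9065  0.17   -2.57  ] 16.123686660184077 4.717588593292458
grasp [0.5961 0.1226 0.0397] [75.7516  3.3551 22.2401] [ 0.0385 -0.1185  2.2161  0.9139  0.17   -2.57  ] 23.660722118128795 8.887901733427416
lift [0.5961 0.1226 0.1397] [66.8617  2.7164 17.7055] [ 0.0335 -0.2646  2.2249  0.9217  0.1818 -2.57  ] 4.331456575075759 1.7456748261068296
bowl [0.4754 0.318  0.1127] [71.1167 24.7729 12.211 ] [ 0.6948 -0.2618  2.2262 -1.08    0.42   -0.2689] 12.33937160196964 5.251814047739737
pour [0.4754 0.318  0.1127] [71.1167 24.7729 12.211 ] [ 0.6948 -0.2618  2.2262 -1.08    0.42    1.9302] 12.339051087622497 5.251841266876391
```

```bash
python3 - <<'E'
from goal import *
q,p,O=now(get_obs()); Og=O@R('z',np.radians(4.1+180)); h=Og[:,2]*[1,1,0]; h/=np.linalg.norm(h)
c=np.array([.5917,.1216,.042]); l=np.array([-h[1],h[0],0])
G=tcp(c,Og); B=tcp([.471,.317,.115],Og)
for n,t,a in [("g",G,0),("pre",G-.1*h+[0,0,.02],0),("lift",G+[0,0,.1],0),("bowl",B,0),("pour",B,126)]:
    for g in ([.1,-.1,2.1,3.1,.3,-1.6],[.1,-.1,2.1,1.57,.3,0],[.5,-.1,2.1,-.9,.3,1.5]):
        g=np.array(g); g[5]=np.clip(g[5]+np.radians(a),-2.5,2.5)
        qq,x,y=ik(t,Og@R('z',np.radians(a)),g)
        if x<1: print(n,qq,x,y)
# path: continuity with sideways swing
qs=q.copy(); qs[5]+=np.radians(184.1)
for dy in (0,-.05,-.1,-.15):
  qq=qs; print("dy",dy)
  for k,t in enumerate([p,p*[.8,1,.7]+[0,dy/2,0],G-.05*h+[0,0,.4]+dy*l,G-.05*h+[0,0,.3]+dy*l,G-.05*h+[0,0,.22]+dy*l,G-.07*h+[0,0,.15]+dy*l,G-.1*h+[0,0,.06]+dy*l,G-.1*h+[0,0,.03]+dy*l/2,G-.1*h+[0,0,.02],G]):
    qq,x,y=ik(t,Og,qq); print(k,qq,x,y)
E
```

```text
g [ 0.0028 -0.0017  2.3051  2.4797  0.3161 -1.0327] 0.011454163850992826 0.004579085344029362
g [ 0.0026 -0.0019  2.3051  2.478   0.316  -1.0312] 0.018495274957964533 0.0074395694030003285
g [ 0.0023 -0.002   2.305   2.476   0.316  -1.0294] 0.05613418477720005 0.02264023238455689
pre [-0.1025 -0.3658  2.5204  1.8734  0.2993 -0.4657] 0.041360575649389754 0.010344006814895938
pre [-0.1027 -0.3662  2.5203  1.8708  0.2994 -0.4633] 0.010953807617555197 0.0033252077669093296
pre [-0.103  -0.3667  2.5202  1.8676  0.2994 -0.4602] 0.07625401659940353 0.020550240442267595
lift [ 0.0025 -0.2532  2.2421  1.2642  0.2022  0.2131] 0.053615797235146395 0.0205430096656449
lift [ 0.0027 -0.2534  2.2419  1.2608  0.2022  0.2165] 0.007908561263161275 0.00291278170722677
lift [ 0.0029 -0.2536  2.2416  1.2566  0.2021  0.2209] 0.050079061631887925 0.019500652678581008
dy 0
0 [0.1182 0.253  0.2733 0.0899 1.5174 1.52  ] 6.355251923896307e-05 1.3770575940846976e-05
1 [ 0.1746 -0.4029  1.459   0.0474  0.9863  1.5244] 0.0050925693756816905 0.0014262381341216444
2 [-0.0395 -0.598   1.8346  0.31    0.8429  1.2413]
[... 2877 characters left out ...]
727606612 0.001478764062005921
3 [-0.5221 -0.4815  1.9676  0.8701  0.906   0.5459] 0.001064669663622755 0.00042010548629936524
4 [-0.5221 -0.4359  2.1006  0.9959  0.7993  0.3553] 0.0012389594066485694 0.00048532896854907437
5 [-0.5698 -0.4057  2.2296  1.1517  0.7646  0.1246] 0.0016375720949299531 0.0006293198252735243
6 [-0.6522 -0.3007  2.374   1.3952  0.7649 -0.2531] 0.003257886428581488 0.0010440228436276765
7 [-0.4216 -0.3396  2.4776  1.5737  0.5617 -0.3295] 0.0029175487965050744 0.0007119540966701393
8 [-0.1027 -0.3662  2.5203  1.871   0.2994 -0.4635] 0.008285163046455537 0.0021627768798929588
9 [ 0.0026 -0.0018  2.3051  2.4784  0.316  -1.0316] 0.012496458471871141 0.0046148541129307896
```

```bash
python3 - <<'E'
from goal import *
q,p,O=now(get_obs()); Og=O@R('z',np.radians(4.1+180)); z=Og[:,2]; print(z)
b=np.array([.5006,.292,0]); cupax=Og.T@[0,0,1]
for sg in (-1,1):
  for th in (120,135,150):
    Op=Og@R('z',np.radians(sg*th)); a=Op@cupax
    for off in (.03,.045):
     for zg in (.115,.135,.155,.18,.21):
      g=b-off*np.array([a[0],a[1],0])/np.hypot(a[0],a[1])+[0,0,zg]
      for q0 in ([.3,-.2,2.2,1.2,.2,.2],[.3,-.2,2.2,-.5,.3,1.7]):
        q1,x,y=ik(tcp(g,Og),Og,np.array(q0)); 
        q2=q1.copy();q2[5]+=np.radians(sg*th)
        if x<.5 and y<.5 and abs(q2[5])<2.55: print(sg,th,"tilt",np.degrees(np.arccos(a[2])),off,g,q1,x,y); break
E
```

```text
[ 0.87    0.1936 -0.4535]
-1 120 tilt 101.04460946850976 0.03 [0.5238 0.273  0.21  ] [ 0.5445 -0.3482  2.1535 -0.8607  0.3852  2.5455] 0.0334795922204774 0.0139797526621432
-1 120 tilt 101.04460946850976 0.045 [0.5354 0.2635 0.21  ] [ 0.4994 -0.3403  2.1483 -0.7993  0.351   2.4684] 0.03555815738769978 0.01490233757460328
-1 135 tilt 110.86057812922706 0.03 [0.5266 0.2771 0.21  ] [ 0.551  -0.3344  2.1442 -0.8776  0.3871  2.5653] 0.033052688732256544 0.013908776184439248
-1 135 tilt 110.86057812922706 0.045 [0.5396 0.2696 0.21  ] [ 0.5099 -0.3201  2.1344 -0.8284  0.354   2.5021] 0.034920649115646386 0.01480216276230538
-1 150 tilt 118.83816370419167 0.045 [0.5434 0.2781 0.21  ] [ 0.5269 -0.2968  2.118  -0.8673  0.3619  2.548 ] 0.033885556453380844 0.0145520387198834
```

```bash
python3 - <<'E'
from goal import *
q,p,O=now(get_obs()); Og=O@R('z',np.radians(184.1))
qq=q.copy()
for t,a in [((.63,.22,.5),80),((.528,.274,.3),160),((.528,.274,.24),184)]:
    d=O.T@(np.array(t)-p)*100; qq,x,y=ik(np.array(t),O@R('z',np.radians(a)),qq); print(t,a,d,qq,x,y,np.linalg.norm(d))
E
```

```text
(0.63, 0.22, 0.5) 80 [31.7497  8.9896  6.2088] [ 0.2773 -0.3121  1.5407 -0.0715  0.8148 -0.1707] 0.007903211781535465 0.00296404279447544 33.57684622741619
(0.528, 0.274, 0.3) 160 [52.9658 18.0196  7.4489] [ 0.545  -0.4346  2.0182 -0.5728  0.5547  1.8036] 0.014775422569653338 0.005905150026865532 56.44079850193795
(0.528, 0.274, 0.24) 184 [58.2997 18.4028 10.1696] [ 0.5451 -0.3863  2.1102 -0.7296  0.4428  2.4007] 0.005276804297455338 0.0021433588280223227 61.975319533748056
```

servo_tool(
  targets=[
    [5.3, 1.5, 1, 10.5],
    [10.6, 3, 2, 21],
    [16, 4.5, 3, 31.5],
    [21, 6, 4, 42],
    [26.5, 7.5, 5, 52.5],
    [31.7, 9, 6.2, 63],
    [37, 11, 6.5, 73.5],
    [42.5, 13.5, 6.8, 84],
  ],
)

```text
time: 26.48
tool_pos: [0.5798, 0.2442, 0.4037]
ee_rot: [2.054, 0.191, 1.888]
wrist_force: [-0.0, -0.3, 0.4]
width: 0.0937
finger_force: 0.0
```

```bash
python3 - <<'E'
from goal import *
q,p,O=now(get_obs()); print(q,p,O)
for t in [(.528,.274,.3),(.528,.274,.24)]: print(O.T@(np.array(t)-p)*100)
tau=np.degrees(np.arctan2(-O[2,1],-O[2,0])); print(tau,(O@R('z',np.radians(tau+180)))[2],(O@R('z',np.radians(-tau)))[2])
E
```

```text
[ 0.3903 -0.4025  1.7912 -0.2463  0.6765  0.0582] [0.5798 0.2442 0.4037] [[-0.3061  0.3889  0.869 ]
 [ 0.9329  0.3043  0.1925]
 [-0.1896  0.8696 -0.4559]]
[  6.3323 -10.1225   0.8033]
[  7.4697 -15.34     3.539 ]
-77.7012755853625 [ 0.89    0.     -0.4559] [ 0.8092  0.3705 -0.4559]
```

servo_tool(
  targets=[
    [1.5, -2, 0.2, 10.7],
    [3, -4, 0.4, 21],
    [4, -6, 0.6, 32],
    [5.5, -8.5, 0.8, 43],
    [6, -10, 1.5, 53],
    [6.5, -12, 2.5, 64],
    [6.7, -13.7, 3.5, 75],
    [6.7, -13.7, 3.5, 85],
  ],
)

```text
time: 27.48
tool_pos: [0.5367, 0.2705, 0.2546]
ee_rot: [2.62, -1.012, 0.814]
wrist_force: [0.1, 0.0, 0.0]
width: 0.0938
finger_force: 0.0
```

servo_tool(
  targets=[
    [0, 0, 0, 10],
    [0, 0, 0, 15],
  ],
)

```text
time: 27.72
tool_pos: [0.5375, 0.2711, 0.258]
ee_rot: [3.061, -1.096, 0.31]
wrist_force: [-0.0, 0.1, -1.2]
width: 0.0944
finger_force: 0.0
```

```bash
python3 - <<'E'
from goal import *
q,p,O=now(get_obs()); print(q,p,O)
t=np.array([.528,.274,.13]); print(O.T@(t-p)*100); print(ik(t,O,q,w=1.))
E
```

```text
[ 0.5215 -0.3887  2.0733 -0.6405  0.4598  2.2593] [0.5375 0.2711 0.258 ] [[ 0.435   0.2355  0.8691]
 [ 0.1393 -0.9712  0.1934]
 [ 0.8896  0.0369 -0.4553]]
[-11.7621  -0.9761   5.0619]
(array([ 0.4594, -0.3103,  2.2337, -0.9438,  0.2467,  2.57  ]), np.float64(33.79882589561962), np.float64(1.182441675921534))
```

servo_tool(
  targets=[
    [-3, 0, 1.5, -10],
    [-6, -0.5, 3, -20],
    [-9, -1, 4, -30],
    [-12, -1, 5, -30],
  ],
)

```text
time: 28.22
tool_pos: [0.5251, 0.2656, 0.1402]
ee_rot: [2.372, -0.836, 1.153]
wrist_force: [1.5, -0.1, 0.6]
width: 0.0942
finger_force: 0.0
```

```bash
python3 - <<'E'
from goal import *
q,p,O=now(get_obs()); print(q,p,O)
t=np.array([.528,.274,.13]); print(O.T@(t-p)*100); print(ik(t,O,q,w=1.))
E
```

```text
[ 0.5057 -0.2719  2.2317 -1.0778  0.2684  2.2043] [0.5251 0.2656 0.1402] [[ 0.2722  0.4472  0.852 ]
 [ 0.6129 -0.7631  0.2048]
 [ 0.7418  0.4665 -0.4818]]
[-0.1576 -0.9866  0.9136]
(array([ 0.5095, -0.2552,  2.2211, -1.08  ,  0.2681,  2.2097]), np.float64(8.98799593582121), np.float64(0.33156089569599023))
```

```bash
python3 - <<'E'
from goal import *
q,p,O=now(get_obs()); 
tau=np.degrees(np.arctan2(O[2,1],O[2,0])); Og=O@R('z',np.radians(tau)); print(tau,Og)
h=Og[:,2]*[1,1,0]; h/=np.linalg.norm(h); c=np.array([.5917,.1216,.042]);G=tcp(c,Og)
qq=q
for t,a in [((.5,.2,.26),.5),((.49,.12,.2),1),(G-.1*h+[0,0,.06],1),(G-.1*h+[0,0,.01],1),(G-.05*h,1),(G,1),(G+[0,0,.05],1),(G+[0,0,.1],1),(G*[.9,1,0]+[0,.05,.25],1),((.5,.22,.26),.5),((.525,.266,.2),.3),((.525,.266,.14),0)]:
    d=O.T@(np.array(t)-p)*100; qq,x,y=ik(np.array(t),O@R('z',np.radians(tau*a)),qq); print(np.array(t),a,d,qq,x,y)
E
```

```text
32.16570793179851 [[ 0.4685  0.2337  0.852 ]
 [ 0.1126 -0.9723  0.2048]
 [ 0.8763 -0.     -0.4818]]
[0.5  0.2  0.26] 0.5 [ 4.1876  9.4729 -9.251 ] [ 0.3232 -0.6075  2.1748 -0.1566  0.513   1.4689] 0.014103014265402744 0.0050350126639566485
[0.49 0.12 0.2 ] 1 [-5.4388 12.3317 -8.8502] [-0.0271 -0.7035  2.3388  0.4905  0.5045  1.0045] 0.010856776590184249 0.0036879377423936007
[0.4987 0.0993 0.0996] 1 [-13.9208   9.6211  -3.6934] [-0.1252 -0.5045  2.4667  1.1656  0.3435  0.2475] 0.017741305822003398 0.005106194960257537
[0.4987 0.0993 0.0496] 1 [-17.6296   7.2886  -1.2843] [-0.1254 -0.3427  2.5086  1.7635  0.321  -0.3829] 0.019208380178037554 0.004901284570404068
[0.5473 0.1109 0.0396] 1 [-16.3321   8.1047   3.5789] [-0.0563 -0.144   2.4024  2.1365  0.3036 -0.731 ] 0.009913191692617526 0.003049399409716863
[0.596  0.1226 0.0396] 1 [-14.2927   9.3872   7.9602] [-0.0094 -0.0175  2.2903  2.2757  0.2831 -0.8451] 0.0032304247037580128 0.0010947304003559306
[0.596  0.1226 0.0896] 1 [-10.5839  11.7197   5.5511] [-0.0093 -0.1496  2.2641  1.6996  0.2162 -0.2518] 0.01740408802193263 0.006297133896389948
[0.596  0.1226 0.1396] 1 [-6.875  14.0522  3.142 ] [-0.0094 -0.2567  2.222   1.0643  0.2459  0.3995] 0.015113949864701475 0.006016899404574964
[0.5364 0.1726 0.25  ] 1 [ 2.7575 12.7218 -6.2315] [ 0.1826 -0.537   2.1589  0.1067  0.4544  1.4491] 0.01663850400043902 0.006335572000524978
[0.5  0.22 0.26] 0.5 [ 5.4135  7.9466 -8.8415] [ 0.398  -0.5723  2.1573 -0.2925  0.5125  1.6254] 0.004999018320217137 0.0017885959600914413
[0.525 0.266 0.2  ] 0.3 [ 4.4628  2.7553 -2.8786] [ 0.5069 -0.3663  2.1617 -0.6944  0.3753  1.9701] 0.006561528314168913 0.0025469175275692033
[0.525 0.266 0.14 ] 0 [ 0.0122 -0.0437  0.0124] [ 0.5069 -0.2709  2.2311 -1.0799  0.2692  2.207 ] 0.01500124028567372 0.00594082690191713
```

servo_tool(
  targets=[
    [1.4, 3.2, -3, 5],
    [2.8, 6.4, -6, 10],
    [4.2, 9.5, -9.2, 16],
    [1, 10.5, -9.1, 21],
    [-2.3, 11.5, -9, 27],
    [-5.4, 12.3, -8.9, 32],
    [-9.7, 11, -6.2, 32],
    [-13.9, 9.6, -3.7, 32],
  ],
)

```text
time: 29.22
tool_pos: [0.4983, 0.1061, 0.1239]
ee_rot: [3.139, -1.074, 0.246]
wrist_force: [0.5, 0.5, 1.3]
width: 0.0941
finger_force: 0.0
```

servo_tool(
  targets=[
    [0, 0, 0, 0],
    [0, 0, 0, 0],
    [0, 0, 0, 0],
  ],
)

```text
time: 29.6
tool_pos: [0.4995, 0.1081, 0.1276]
ee_rot: [3.138, -1.076, 0.251]
wrist_force: [0.8, 0.4, -0.4]
width: 0.0943
finger_force: 0.0
```

```bash
python3 - <<'E'
from goal import *
import cv2
q,p,O=now(get_obs()); print(q,p,O)
h=O[:,2]*[1,1,0]; h/=np.linalg.norm(h); c=np.array([.5917,.1216,.042]);G=tcp(c,O)
for t in (G-.1*h+[0,0,.01],G-.05*h,G): print(O.T@(t-p)*100)
cv2.imwrite("pics/s1.png",snapshot("side")[100:350,150:550]); cv2.imwrite("pics/t1.png",snapshot("top")[120:320,100:420])
E
```

```text
[-0.1001 -0.5628  2.4359  0.9667  0.3726  0.4657] [0.4995 0.1081 0.1276] [[ 0.4598  0.2456  0.8534]
 [ 0.118  -0.9694  0.2154]
 [ 0.8801  0.0016 -0.4747]]
[-7.0022  0.9361  3.449 ]
[-5.5088  0.9389  8.3244]
[-3.1353  0.9433 12.7251]
```

View pics/s1.png

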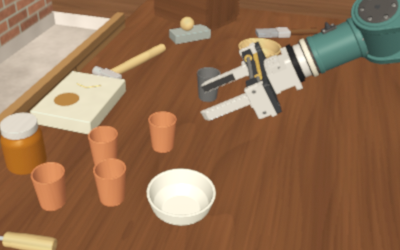

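View pics/t1.png

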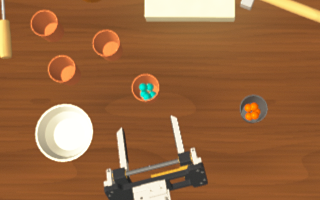

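The open gripper lies flat and faces the copper cup at full-frame (245,207). The fingers straddle its line, so I'll go in.

servo_tool(
  targets=[
    [-3.5, 0.5, 1.7, 0],
    [-7, 0.9, 3.4, 0],
    [-7, 0.9, 3.4, 0],
    [-6.2, 0.9, 6, 0],
    [-5.5, 0.9, 8.3, 0],
    [-4.3, 0.9, 10.5, 0],
    [-3.1, 0.9, 12.7, 0],
    [-3.1, 0.9, 12.7, 0],
  ],
)

```text
time: 30.7
tool_pos: [0.5963, 0.1236, 0.0382]
ee_rot: [3.141, -1.074, 0.249]
wrist_force: [0.6, 0.3, 0.3]
width: 0.0939
finger_force: 0.0
```

```bash
python3 - <<'E'
from goal import *
import cv2
q,p,O=now(get_obs()); print(q,p,O[:,2],O[2])
c=np.array([.5917,.1216,.042]);G=tcp(c,O); print(O.T@(G-p)*100)
cv2.imwrite("pics/t2.png",cv2.resize(snapshot("top")[140:270,160:330],None,fx=3,fy=3))
E
```

```text
[-0.0189 -0.0085  2.2922  2.2668  0.3078 -0.85  ] [0.5963 0.1236 0.0382] [ 0.8522  0.2164 -0.4763] [ 0.8793  0.0003 -0.4763]
[ 0.0972  0.0798 -0.1177]
```

View pics/t2.png

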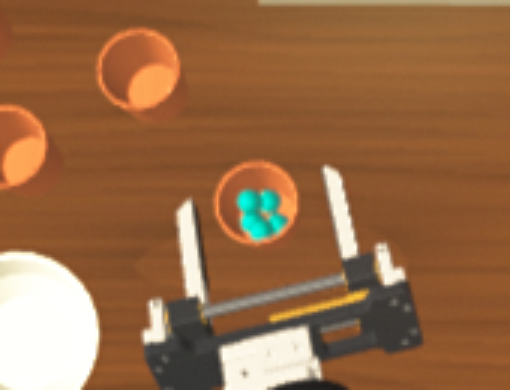

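The fingers straddle the cup. In the crop its rim centre is (257,200) and the midline between the fingertips is about (262,184). Closing now.

servo_tool(
  targets=[
    [0, 0, 0, 0],
    [0, 0, 0, 0],
    [0, 0, 0, 0],
    [0, 0, 0, 0],
    [0, 0, 0, 0],
    [0, 0, 0, 0],
  ],
  claw=255,
)

```text
time: 31.5
tool_pos: [0.5944, 0.1229, 0.0368]
ee_rot: [-3.141, -1.072, 0.247]
wrist_force: [-1.7, -0.5, 1.8]
width: 0.0521
finger_force: 29.8
```

```bash
python3 - <<'E'
from goal import *
q,p,O=now(get_obs()); print(p)
for t in [(.5944,.1229,.14),(.54,.17,.25),(.51,.22,.26),(.525,.266,.2),(.525,.266,.145)]: print(t,O.T@(np.array(t)-p)*100)
E
```

```text
[0.5944 0.1229 0.0368]
(0.5944, 0.1229, 0.14) [ 9.0601 -0.0042 -4.9353]
(0.54, 0.17, 0.25) [ 16.7521  -5.9052 -13.8116]
(0.51, 0.22, 0.26) [ 16.8255 -11.4882 -15.7674]
(0.525, 0.266, 0.2) [ 12.7892 -15.5795 -10.6312]
(0.525, 0.266, 0.145) [  7.9583 -15.5789  -8.0021]
```

servo_tool(
  targets=[
    [2, 0, -1, 0],
    [5, 0, -2.7, 0],
    [9, 0, -4.9, 0],
    [11.5, -2, -7.8, 0],
    [14, -4, -10.8, 0],
    [16.5, -6, -13.8, 0],
    [16.8, -9, -14.8, -5],
    [16.8, -11.5, -15.8, -10],
  ],
)

```text
time: 32.5
tool_pos: [0.5405, 0.1919, 0.203]
ee_rot: [2.976, -1.039, 0.474]
wrist_force: [0.4, 0.1, -1.4]
width: 0.0519
finger_force: 29.9
```

```bash
python3 - <<'E'
from goal import *
import cv2
o=get_obs();q,p,O=now(o); print(q,p,O[2],o['width'],o['finger_force'])
for t in [(.51,.22,.26),(.525,.266,.2),(.525,.266,.145)]: print(t,O.T@(np.array(t)-p)*100)
cv2.imwrite("pics/s3.png",cv2.resize(snapshot("side")[100:330,220:520],None,fx=2,fy=2))
E
```

```text
[ 0.2004 -0.457   2.1988  0.2023  0.3607  1.2436] [0.5405 0.1919 0.203 ] [ 0.862   0.0836 -0.4999] 0.05188654384706163 29.924553380915313
(0.51, 0.22, 0.26) [ 4.1942 -3.1605 -4.7067]
(0.525, 0.266, 0.2) [ 0.7623 -7.512   0.6502]
(0.525, 0.266, 0.145) [-3.9789 -7.9716  3.3997]
```

View pics/s3.png

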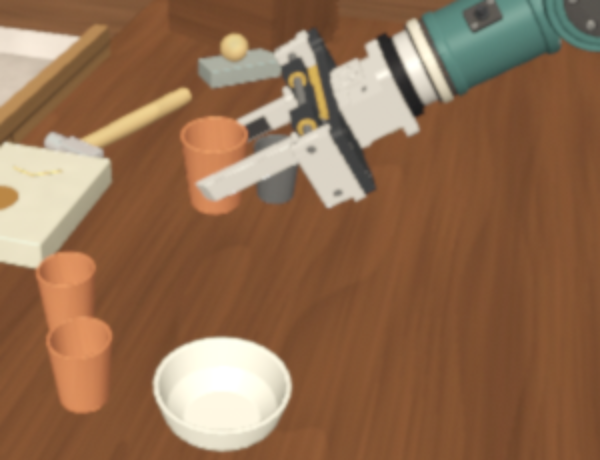

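The cup is held upright with its beads at crop (215,165), and the bowl is at crop (222,390). I'll let the arm settle, then go over the bowl.

servo_tool(
  targets=[
    [0, 0, 0, 0],
    [0, 0, 0, 0],
    [0, 0, 0, 0],
  ],
)

```text
time: 32.92
tool_pos: [0.5414, 0.1914, 0.2019]
ee_rot: [2.981, -1.04, 0.469]
wrist_force: [-0.1, -0.2, -1.8]
width: 0.0515
finger_force: 29.9
```

```bash
python3 - <<'E'
from goal import *
o=get_obs();q,p,O=now(o); print(q,p,O)
for t in [(.525,.266,.2),(.525,.266,.145)]: print(t,O.T@(np.array(t)-p)*100,ik(np.array(t),O@R('z',np.radians(-20)),q))
E
```

```text
[ 0.1973 -0.4538  2.1992  0.2133  0.3576  1.2342] [0.5414 0.1914 0.2019] [[ 0.4517  0.3228  0.8318]
 [ 0.2286 -0.943   0.2418]
 [ 0.8624  0.0809 -0.4997]]
(0.525, 0.266, 0.2) [ 0.8011 -7.5819  0.5374] (array([ 0.4599, -0.381 ,  2.1583, -0.4518,  0.3568,  1.644 ]), np.float64(0.01007657874004864), np.float64(0.004027457469843857))
(0.525, 0.266, 0.145) [-3.9421 -8.0271  3.2858] (array([ 0.4599, -0.2981,  2.2246, -0.7259,  0.2315,  1.9298]), np.float64(0.022156113723692403), np.float64(0.008834904112903698))
```

servo_tool(
  targets=[
    [0.3, -2.5, 0.2, -4],
    [0.6, -5, 0.4, -8],
    [0.8, -7.6, 0.5, -14],
    [-1.5, -7.8, 1.9, -20],
    [-3.9, -8, 3.3, -22],
    [-3.9, -8, 3.3, -22],
    [-3.9, -8, 3.3, -22],
  ],
)

```text
time: 33.8
tool_pos: [0.5262, 0.2665, 0.1481]
ee_rot: [2.464, -0.88, 1.09]
wrist_force: [0.4, -0.0, -1.4]
width: 0.0519
finger_force: 29.9
```

```bash
python3 - <<'E'
from goal import *
import cv2
o=get_obs();q,p,O=now(o); print(q,p,O)
# cup axis in tool frame: at grasp O: up=(.8793,.0003,-.4763)
ca=np.array([.8793,.0003,-.4763]); g=p-.005*O[:,2]
for th in (0,-70,-90,-100,-110,-120):
    a=O@R('z',np.radians(th))@ca; print(th,"tilt",np.degrees(np.arccos(a[2])),a,"mouth",g+a*.03,"q6",q[5]+np.radians(th))
E
```

```text
[ 0.4597 -0.2997  2.2215 -0.724   0.2319  1.892 ] [0.5262 0.2665 0.1481] [[ 0.2946  0.4674  0.8335]
 [ 0.5645 -0.7889  0.2428]
 [ 0.771   0.399  -0.4963]]
0 tilt 23.867915806124945 [-0.1378  0.3805  0.9145] mouth [0.5179 0.2767 0.178 ] q6 1.8919935654689497
-70 tilt 82.0182826726724 [-0.6944  0.706   0.1389] mouth [0.5012 0.2865 0.1548] q6 0.6702630890729191
-90 tilt 96.55795514448654 [-0.8079  0.5782 -0.1142] mouth [0.4978 0.2827 0.1472] q6 0.32119723867405314
-100 tilt 103.09884237854504 [-0.8467  0.4815 -0.2266] mouth [0.4967 0.2798 0.1438] q6 0.14666431347462017
-110 tilt 108.96475828466373 [-0.8718  0.3667 -0.325 ] mouth [0.4959 0.2763 0.1408] q6 -0.02786861172481281
-120 tilt 113.97163745651557 [-0.8824  0.2372 -0.4063] mouth [0.4956 0.2724 0.1384] q6 -0.20240153692424556
```

servo_tool(
  targets=[
    [0, 0.5, 0.5, -8],
    [0, 1, 0.9, -16],
    [0.1, 1.5, 1.4, -24],
    [0.2, 2, 1.8, -32],
    [0.2, 2, 1.8, -40],
    [0.2, 2, 1.8, -47],
    [0.2, 2, 1.8, -53],
    [0.2, 2, 1.8, -58],
  ],
)

```text
time: 34.8
tool_pos: [0.5517, 0.2565, 0.1508]
ee_rot: [2.088, -0.068, 1.816]
wrist_force: [-0.3, 0.2, -1.8]
width: 0.0519
finger_force: 29.9
```

```bash
python3 - <<'E'
from goal import *
import cv2
o=get_obs();q,p,O=now(o); print(q,p,O)
ca=np.array([.8793,.0003,-.4763]); g=p-.005*O[:,2]
for th in (0,-35,-45,-60):
    a=O@R('z',np.radians(th))@ca; print(th,"tilt",np.degrees(np.arccos(a[2])),"mouth",g+a*.03)
E
```

```text
[ 0.3963 -0.2609  2.1897 -0.5506  0.1882  0.6766] [0.5517 0.2565 0.1508] [[-0.2419  0.4943  0.835 ]
 [ 0.9679  0.0628  0.2432]
 [ 0.0678  0.867  -0.4936]]
0 tilt 72.84358915392082 mouth [0.5292 0.2773 0.1621]
-35 tilt 98.80830722216439 mouth [0.5229 0.2717 0.1487]
-45 tilt 105.16734380879461 mouth [0.5219 0.2687 0.1454]
-60 tilt 113.27827682463253 mouth [0.5211 0.2631 0.1414]
```

servo_tool(
  targets=[
    [0, 0, 0, -4],
    [0, 0, 0, -8],
    [0, 0, 0, -12],
    [0, 0, 0, -16],
    [0, 0, 0, -20],
    [0, 0, 0, -24],
    [0, 0, 0, -28],
    [0, 0, 0, -32],
  ],
)

```text
time: 35.8
tool_pos: [0.5517, 0.2565, 0.1509]
ee_rot: [2.14, 0.413, 2.106]
wrist_force: [0.5, -0.2, -2.1]
width: 0.0516
finger_force: 29.8
```

servo_tool(
  targets=[
    [0, 0, 0, -4],
    [0, 0, 0, -8],
    [0, 0, 0, -12],
    [0, 0, 0, -17],
    [0, 0, 0, -22],
    [0, 0, 0, -28],
    [0, 0, 0, -34],
    [0, 0, 0, -40],
  ],
)

```text
time: 36.8
tool_pos: [0.5519, 0.2566, 0.1513]
ee_rot: [2.548, 0.934, 2.728]
wrist_force: [1.0, 0.7, -0.4]
width: 0.052
finger_force: 29.8
```

```bash
python3 - <<'E'
from goal import *
import cv2
o=get_obs();q,p,O=now(o); print(q,p,o['wrist_force'])
ca=np.array([.8793,.0003,-.4763]); print(np.degrees(np.arccos((O@ca)[2])))
a=cv2.resize(snapshot("side")[150:350,220:440],None,fx=1.8,fy=1.8);b=cv2.resize(snapshot("top")[170:300,100:320],None,fx=1.8,fy=1.8)
cv2.imwrite("pics/p4.png",np.vstack([a,b]))
E
```

```text
[ 0.3963 -0.2611  2.1893 -0.5507  0.1879 -0.5806] [0.5519 0.2566 0.1513] [ 1.0102  0.6815 -0.3887]
118.18362749131437
```

View pics/p4.png

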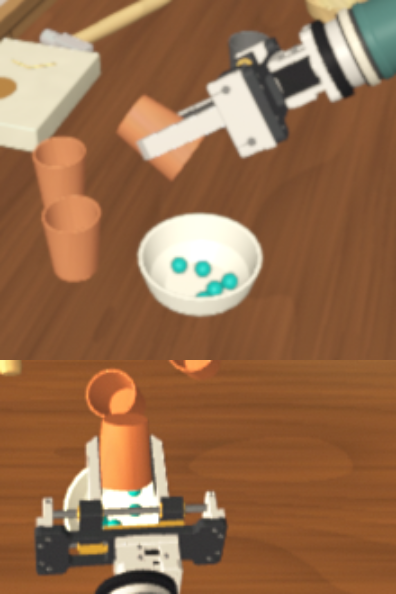

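All five beads are in the bowl, at crop (180,265), (203,268), (215,288), (230,281) and (203,295). Now I'll bring the empty cup back upright.

```bash
python3 - <<'E'
from goal import *
q,p,O=now(get_obs()); ca=np.array([.8793,.0003,-.4763])
th=np.arange(60,160,.5); ti=[np.degrees(np.arccos(np.clip((O@R('z',np.radians(t))@ca)[2],-1,1))) for t in th]; k=np.argmin(ti); tau=th[k]; print(tau,ti[k])
qq=q
for t,a in [((.54,.23,.21),40),((.535,.18,.22),85),((.57,.13,.18),tau),((.594,.122,.14),tau),((.594,.122,.06),tau),((.594,.122,.039),tau)]:
    d=O.T@(np.array(t)-p)*100; qq,x,y=ik(np.array(t),O@R('z',np.radians(a)),qq); print(t,a,d,qq,x,y)
E
```

```text
157.5 1.0731299364046287
(0.54, 0.23, 0.21) 40 [-4.7454 -0.4313 -4.5414] [ 0.3284 -0.4158  2.1638 -0.1165  0.3412 -0.3455] 0.0020767313536689622 0.0008382793029412903
(0.535, 0.18, 0.22) 85 [-6.4871 -4.7541 -6.6699] [ 0.159  -0.5074  2.1963  0.272   0.4147 -0.0037] 0.0008878412979807235 0.0003520145574934903
(0.57, 0.13, 0.18) 157.5 [ -6.3937 -11.0559  -2.9917] [-0.0297 -0.393   2.2138  0.7764  0.3928  0.678 ] 0.0014400747736098261 0.0006713956752807412
(0.594, 0.122, 0.14) 157.5 [ -4.6836 -13.3296   0.7907] [-0.0531 -0.26    2.2142  1.089   0.3304  0.3365] 0.005882468903965058 0.002264582313979215
(0.594, 0.122, 0.06) 157.5 [  1.739  -16.0093   4.7364] [-0.0531 -0.0805  2.2759  1.8419  0.3031 -0.4519] 0.016793541900431797 0.0060110971566500766
(0.594, 0.122, 0.039) 157.5 [  3.4249 -16.7127   5.7722] [-0.0531 -0.0229  2.2854  2.0344  0.3273 -0.6543] 0.004020412308028487 0.0014480638017507685
```

servo_tool(
  targets=[
    [-1.6, -0.1, -1.5, 10],
    [-3.2, -0.3, -3, 20],
    [-4.7, -0.4, -4.5, 30],
    [-5.3, -1.8, -5.2, 40],
    [-5.9, -3.3, -6, 50],
    [-6.5, -4.8, -6.7, 60],
    [-6.5, -6.8, -5.5, 70],
    [-6.4, -8.8, -4.3, 80],
  ],
)

```text
time: 37.9
tool_pos: [0.5575, 0.1472, 0.194]
ee_rot: [2.097, -0.196, 1.741]
wrist_force: [-0.2, 0.6, -0.7]
width: 0.052
finger_force: 29.9
```

```bash
python3 - <<'E'
from goal import *
q,p,O=now(get_obs()); ca=np.array([.8793,.0003,-.4763]);print(q,p)
th=np.arange(40,160,.5); ti=[np.degrees(np.arccos(np.clip((O@R('z',np.radians(t))@ca)[2],-1,1))) for t in th]; k=np.argmin(ti); tau=th[k]; print(tau,ti[k])
for t in [(.57,.13,.18),(.594,.122,.14)]:print(O.T@(np.array(t)-p)*100)
E
```

```text
[ 0.0319 -0.4402  2.213   0.6037  0.3905 -0.4674] [0.5575 0.1472 0.194 ]
77.0 1.0190255925938514
[-2.1447 -0.3971  1.3201]
[-4.096  -2.4688  5.1018]
```

servo_tool(
  targets=[
    [-1, -0.2, 0.7, 10],
    [-2, -0.4, 1.3, 20],
    [-2.7, -1, 2.5, 30],
    [-3.4, -1.8, 3.8, 40],
    [-4, -2.4, 5, 50],
    [-4, -2.4, 5, 60],
    [-4, -2.4, 5, 69],
    [-4, -2.4, 5, 77],
  ],
)

```text
time: 38.9
tool_pos: [0.5933, 0.1226, 0.1406]
ee_rot: [3.137, -1.054, 0.287]
wrist_force: [-0.6, 0.5, -0.9]
width: 0.0522
finger_force: 29.9
```

servo_tool(
  targets=[
    [0, 0, 0, 0],
    [0, 0, 0, 0],
  ],
)

```text
time: 39.15
tool_pos: [0.5927, 0.1229, 0.1396]
ee_rot: [3.125, -1.052, 0.302]
wrist_force: [-0.2, -0.4, -1.3]
width: 0.0523
finger_force: 29.9
```

```bash
python3 - <<'E'
from goal import *
q,p,O=now(get_obs()); ca=np.array([.8793,.0003,-.4763]);print(q,p,O@ca)
th=np.arange(-20,20,.5); ti=[np.degrees(np.arccos(np.clip((O@R('z',np.radians(t))@ca)[2],-1,1))) for t in th]; k=np.argmin(ti); print(th[k],ti[k])
for t in [(.592,.12,.06),(.592,.12,.038)]:print(O.T@(np.array(t)-p)*100,ik(np.array(t),O,q))
E
```

```text
[-0.0494 -0.2631  2.2158  1.0737  0.3284  0.3415] [0.5927 0.1229 0.1396] [0.0188 0.0139 0.9997]
0.5 1.218963719562319
[-6.9925  0.1923  3.8188] (array([-0.0589, -0.0871,  2.2796,  1.8188,  0.3051, -0.4436]), np.float64(0.016640343198867234), np.float64(0.005924328456984798))
[-8.9033  0.174   4.9089] (array([-0.0589, -0.0266,  2.2896,  2.0207,  0.3294, -0.656 ]), np.float64(0.019632532996612016), np.float64(0.007077078771437679))
```

Tilt is 1.3°. Lowering.

servo_tool(
  targets=[
    [-2, 0, 1.1, 0],
    [-4, 0.1, 2.2, 0],
    [-6, 0.2, 3.3, 0],
    [-7.5, 0.2, 4.1, 0],
    [-8.2, 0.2, 4.5, 0],
    [-8.8, 0.2, 4.85, 0],
    [-8.8, 0.2, 4.85, 0],
    [-8.8, 0.2, 4.85, 0],
  ],
)

```text
time: 40.15
tool_pos: [0.5917, 0.1199, 0.0385]
ee_rot: [3.127, -1.051, 0.3]
wrist_force: [0.4, -0.5, -1.4]
width: 0.0518
finger_force: 29.9
```

servo_tool(
  targets=[
    [0, 0, 0, 0],
    [0, 0, 0, 0],
  ],
)

```text
time: 40.4
tool_pos: [0.5915, 0.12, 0.0385]
ee_rot: [3.128, -1.051, 0.3]
wrist_force: [-0.7, -0.0, -0.8]
width: 0.0516
finger_force: 29.9
```

```bash
python3 - <<'E'
from goal import *
o=get_obs();q,p,O=now(o);print(q,p,O@np.array([.8793,.0003,-.4763]),o['wrist_force'])
h=O[:,2]*[1,1,0]; h/=np.linalg.norm(h); print(O.T@(-h)*100, O.T@[0,0,1])
E
```

```text
[-0.0591 -0.0294  2.2902  2.0112  0.3282 -0.6453] [0.5915 0.12   0.0385] [0.0203 0.013  0.9997] [-0.7378 -0.0018 -0.7812]
[-49.6495  -0.4    -86.803 ] [ 0.868   0.007  -0.4965]
```

servo_tool(
  targets=[
    [-0.08, 0, 0.04, 0],
    [-0.15, 0, 0.08, 0],
    [-0.15, 0, 0.08, 0],
  ],
)

```text
time: 40.78
tool_pos: [0.5918, 0.1201, 0.0371]
ee_rot: [3.129, -1.052, 0.299]
wrist_force: [-0.4, -0.2, 2.4]
width: 0.0516
finger_force: 29.8
```

servo_tool(
  targets=[
    [0, 0, 0, 0],
    [0, 0, 0, 0],
    [0, 0, 0, 0],
    [0, 0, 0, 0],
    [0, 0, 0, 0],
    [0, 0, 0, 0],
  ],
  claw=0,
)

```text
time: 41.52
tool_pos: [0.5913, 0.12, 0.0364]
ee_rot: [3.128, -1.051, 0.299]
wrist_force: [-0.0, -1.0, -0.0]
width: 0.0939
finger_force: 0.0
```

servo_tool(
  targets=[
    [-1.5, 0, -2.6, 0],
    [-3, 0, -5.2, 0],
    [-4.5, 0, -8, 0],
    [-5.3, 0, -9.5, 0],
    [-3.5, 0, -10.5, 0],
    [-1, 0, -12, 0],
    [-1, 0, -12, 0],
  ],
)

```text
time: 42.4
tool_pos: [0.4881, 0.0891, 0.091]
ee_rot: [3.119, -1.057, 0.308]
wrist_force: [-0.4, 0.2, -0.6]
width: 0.0941
finger_force: 0.0
```

```bash
python3 - <<'E'
from goal import *
import cv2
o=get_obs();print(o['tool_pos'],o['width'],o['time'])
a=cv2.resize(snapshot("side")[100:350,200:520],None,fx=1.2,fy=1.2);b=cv2.resize(snapshot("top")[120:320,80:400],None,fx=1.2,fy=1.2)
cv2.imwrite("pics/f5.png",np.vstack([a,b]))
E
```

```text
[0.4881 0.0891 0.091 ] 0.09411371164010877 42.4
```

View pics/f5.png

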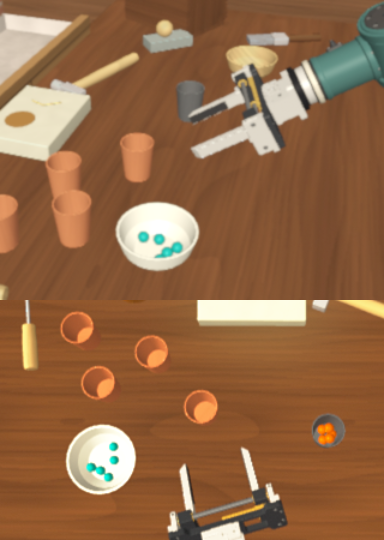

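The copper cup stands upright and empty at crop (201,406). The five beads are in the white bowl at crop (101,460), and the gripper is clear of everything.

```bash
python3 -c "
from bench import *
print(close_job())"
```

```text
the job is handed in; nothing more can be done
None
```

All five turquoise beads are in the white bowl, the empty copper cup stands upright on the bench about where it began, and I handed the job in at about 42.5 s of the 58 s; the judge's result was not shown. One doubt: early on, joint 1 read -3.105 against its stated -3.1 limit.

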